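# Turn sawn rock cores face-up in their V-cradle and build the next drying layer

### The arm

A 7-joint arm with a two-finger parallel gripper is mounted at the origin on a cart in front of the work surface, level with it; the furniture and walls round the work are solid. World frame = base frame: x ahead of the robot, y to its left, z up, the work surface at z = 0. Lengths are in m, angles in degrees, forces in N, time in s.
With the tool pointing down it reaches from about 0.425 to 0.925 m from the base axis. Payload 6.8 kg.
Tool frame: the origin (TCP) lies on the centre line of the jaws, within the pads' length; the fingertips stand 11 mm ahead of it and the grasp point (between the pads) lies 8 mm behind it; z points along the fingers, y is the direction in which the jaws open and shut (so a half turn about z gives the same grasp; the last joint's range is limited). The gripper opens to 85 mm and grips with 20 to 120 N. Pads are 22 mm wide; open, the fingers measure 114 mm over their backs; the gripper's body (76 mm by 85 mm) begins 54 mm behind the grasp point. The pads swing forward as they close: fully open they stand 13 mm farther back than shut.
Start: joints at [-70.709, 27.33, 1.283, 89.118, -0.659, 63.558, -4.761], TCP at [0.29, 0.609, 0.212] pointing down, gripper open.
Joint ranges: [-169.35, 169.35], [-19.33, 120.38], [-80.79, 83.38], [13.8, 139.57], [-78.32, 258.32], [9.67, 109.79], [-169.56, 169.56]. Speed limits (degrees/s): [136.94, 136.94, 180, 180, 180, 180, 180].

### API

Orientations are given as a 3x3 rotation matrix whose columns are the frame's x, y, z axes.
In Python, from station import arm gives the robot as it stands.
- The arm moves only by the tool carry_out, never from a script. Its argument "motion" is a list of rows, each an object with "dr": the turn, a rotation vector about the tool's x, y, z as a fraction of full scale, a list of three; "xyz": the shift along the tool's x, y, z as a fraction of full scale, a list of three; "grip": the closure, from -1 (fully open) to 1 (shut). A call has 1 to 12 rows; each row is the pose to reach, as a shift and turn from the pose measured when the call began, along the tool's axes at that moment, turning the shorter way round; what a row does not reach only later rows make up. Full scale, the value 1, is 0.2 m for a shift and 360 degrees for a turn. A row lasts 1/12 s, in which the tool goes at most 41.7 mm and 7.16 degrees, less where a joint would pass 70% of its speed; a pose out of reach is approached as far as the arm can. A call with a number of a shift or a turn outside -1 to 1 is refused whole. A call with a gripper value outside its range is refused whole. The fingers move at their own pace and stop on an object; "grip_force" is the grip in N (left out, the last holds). Time passes only in rows, so rows that repeat a pose let the fingers close. It gives the time, the measured TCP pose, the force and the opening at its end, in the units of the state.
- arm.sense(): the state, without advancing time (a new reading comes with each control period).
- arm.get_image(name): name is "side" or "top"; returns the picture (400x640x3 uint8, red, green, blue); there is no depth.
- arm.camera_info(name): a dict with "camera_matrix" (3x3 intrinsics, pixels), "xyz" and "attitude" of the camera in the world. Camera axes: x right, y down, z forward; pixel columns grow to the right and rows downward; lengths in m; the calibration is good to about 2 mm. A picture is of the moment at which its call begins. camera_info takes no time and is no camera call.
- arm.job_done(): hands the job in, once; it reports no verdict.
The state is a dict: "t": time; "q": joint angles; "joint_velocities": joint speeds; "effort": joint torques, N m; "ee_pos": TCP position; "eef_rot": TCP orientation; "force": force on the tool from outside, world axes, zero at the start; "moment": the same for the moment, N m; "gripper_width": finger opening in m.
Only numpy, scipy, OpenCV 4.12 (cv2) and the standard library are available. Lean on these libraries where they do the work, as an engineer would, in place of code of your own. Each camera call takes 0.05 s, during which the arm holds its last target. There are 200 camera calls.

### The job

Three rock cores wait in the V-grooves of the drying cradle, but some have rolled round: roll each one in its groove, without lifting it out, until its flat sawn face is level and faces straight up. Then lay the two wooden spacer sticks square across all three cores, one directly above each white V-rail, and set the loose sawn slab flat on the sticks, over the middle core and lying the same way as it, so that air can pass between the layers. Leave the brown bottle, the clear stoppered bottle and the glass beaker standing where they are.

Things in the scene. Friction and masses are not known exactly. Their poses are not given: they have to be found in the camera images.
- cradle: fixed: grey base plate 130 x 178 mm with two white nylon rails of three 90-degree V-notches. Origin under its middle, on the bench; x along the grooves (away from the robot), y across, z up. Grooves at y = -54, 0, 54 mm; rails at x = -45 and 45 mm, 17 mm thick, tops 34 mm high. Heights above the bench: core axis 48 mm, sawn face when up 59 mm, round skin up to 72 mm
- core_a: grey-brown rock core, 150 mm long, 48 mm thick, 0.37 to 0.68 kg, with one paler flat sawn face 43 mm wide, 11 mm from the axis. Origin on the axis, half-way along; x along the core, z out of the sawn face. At the start the face leans up to 50 degrees left or right or is up; cores swap grooves. Light friction: it turns when the upper half of its leaning face is pushed, and stays where left
- core_b: grey-brown rock core, 150 mm long, 48 mm thick, 0.37 to 0.68 kg, with one paler flat sawn face 43 mm wide, 11 mm from the axis. Origin on the axis, half-way along; x along the core, z out of the sawn face. At the start the face leans up to 50 degrees left or right or is up; cores swap grooves. Light friction: it turns when the upper half of its leaning face is pushed, and stays where left
- core_c: grey-brown rock core, 150 mm long, 48 mm thick, 0.37 to 0.68 kg, with one paler flat sawn face 43 mm wide, 11 mm from the axis. Origin on the axis, half-way along; x along the core, z out of the sawn face. At the start the face leans up to 50 degrees left or right or is up; cores swap grooves. Light friction: it turns when the upper half of its leaning face is pushed, and stays where left
- stick_1_center (a point): square bar of light wood, 170 x 16 x 16 mm, lying on the bench between its front edge and the cradle, roughly parallel to the edge; the point is its centre, x runs along the stick, z up
- stick_2_center (a point): square bar of light wood, 170 x 16 x 16 mm, lying on the bench to the left of the grey-white instrument box (130 mm high), pointing away from the robot; the point is its centre, x runs along the stick, z up
- slab_center (a point): flat slab of the same grey-brown rock, 150 mm long, 48 mm wide with rounded long edges, 18 mm thick, 0.2 to 0.4 kg, lying flat on the bench between the left stick and the titrator, pointing away from the robot; the point is its centre, x runs along the slab, z up. On the sticks its centre is 84 mm above the bench
- amber_bottle: brown glass bottle with black cap, 62 mm in diameter, 111 mm high, standing near the bench's front edge, nearer than the slab; origin at the centre of its underside
- beaker: clear glass beaker, 74 mm in diameter, 94 mm high, standing beyond the cradle, between the tall glass bath and the tall oven; origin at the centre of its underside
- reagent_bottle: clear stoppered bottle, 58 mm in diameter, 110 mm high, standing beyond the slab; origin at the centre of its underside

How it is judged (in metres and radians):
On the way, in this order (a step that is already met when the one before it is completed fails the run):
1. all three sawn faces are up, level within 8 degrees, before the sticks are laid (angle between each of core_a, core_b, core_c's own z axis and vertical below 0.14 rad), for 0.2 s.
2. both sticks lie across the three cores, one above each V-rail (((x of stick_1_center in the frame of cradle between 0.029 and 0.061 m and y of stick_1_center in the frame of cradle between -0.016 and 0.016 m and height (world z) of stick_1_center between 0.0629 and 0.0709 m and angle between the x axis of each of stick_1_center, stick_2_center and the y axis of cradle, either way round below 0.14 rad and x of stick_2_center in the frame of cradle between -0.061 and -0.029 m and y of stick_2_center in the frame of cradle between -0.016 and 0.016 m and height (world z) of stick_2_center between 0.0629 and 0.0709 m) or (x of stick_1_center in the frame of cradle between -0.061 and -0.029 m and y of stick_1_center in the frame of cradle between -0.016 and 0.016 m and height (world z) of stick_1_center between 0.0629 and 0.0709 m and angle between the x axis of each of stick_1_center, stick_2_center and the y axis of cradle, either way round below 0.14 rad and x of stick_2_center in the frame of cradle between 0.029 and 0.061 m and y of stick_2_center in the frame of cradle between -0.016 and 0.016 m and height (world z) of stick_2_center between 0.0629 and 0.0709 m))), for 0.2 s.
At the end, for the whole second after the job is handed in: Sawn faces up within 8 degrees. A stick over each rail: centre within 16 mm of the rail's line and of the cradle's midline, square within 8 degrees, resting on the faces. Slab flat on the sticks: within 20 mm along, 18 mm across of the cradle's middle, parallel within 8 degrees. All at rest (all of step 1 and ((x of stick_1_center in the frame of cradle between 0.029 and 0.061 m and y of stick_1_center in the frame of cradle between -0.016 and 0.016 m and height (world z) of stick_1_center between 0.0629 and 0.0709 m and angle between the x axis of each of stick_1_center, stick_2_center and the y axis of cradle, either way round below 0.14 rad and x of stick_2_center in the frame of cradle between -0.061 and -0.029 m and y of stick_2_center in the frame of cradle between -0.016 and 0.016 m and height (world z) of stick_2_center between 0.0629 and 0.0709 m) or (x of stick_1_center in the frame of cradle between -0.061 and -0.029 m and y of stick_1_center in the frame of cradle between -0.016 and 0.016 m and height (world z) of stick_1_center between 0.0629 and 0.0709 m and angle between the x axis of each of stick_1_center, stick_2_center and the y axis of cradle, either way round below 0.14 rad and x of stick_2_center in the frame of cradle between 0.029 and 0.061 m and y of stick_2_center in the frame of cradle between -0.016 and 0.016 m and height (world z) of stick_2_center between 0.0629 and 0.0709 m)) and x of slab_center in the frame of cradle between -0.02 and 0.02 m and y of slab_center in the frame of cradle between -0.018 and 0.018 m and height (world z) of slab_center between 0.0799 and 0.0879 m and angle between the x axis of slab_center and the x axis of cradle, either way round below 0.14 rad and angle between slab_center's own z axis and vertical below 0.1 rad and linear speed of each of slab, core_a, core_b, core_c below 0.02 m/s and angular speed of each of core_a, core_b, core_c below 0.1 rad/s); the robot touches nothing.
It fails at once if a core is lifted out of its groove or shoved along it by more than 25 mm (distance of any of core_a, core_b, core_c from where it was at the start of the episode above 0.025 m).
It fails at once if a bottle or the beaker is knocked over or shoved by more than 30 mm (angle between any of amber_bottle, beaker, reagent_bottle's own z axis and vertical above 0.4 rad or distance of any of amber_bottle, beaker, reagent_bottle from where it was at the start of the episode above 0.03 m).
It also fails if it takes over 72 s, if anything falls off the work surface, if the arm or the gripper's body presses on something with over 40 N, if the wrist force passes 120 N, or if a joint passes its speed limit or range.

## Working session

There is one attempt and no reset: what is moved stays moved. The work goes in short steps, Python scripts to look and compute and a tool call to move; the robot and the scene stay as the last step left them, time stands still between calls to the robot, and variables do not carry over. Pictures are saved under pics/ and viewed, about 8 in all and at most 12, crops included, and the job is handed in when it is done.

Besides the shell and the picture viewer there is one more tool, called after ">>>" as name(argument=value, ...), one argument or row to a line, values as JSON. carry_out: Moves the arm, as the interface text tells. Its arguments: {"type":"object","properties":{"motion":{"type":"array"},"grip_force":{"type":"number"}},"required":["motion"]}

```bash
mkdir -p pics; ls; python3 - <<'E'
from station import arm
import cv2
s=arm.sense()
for k,v in s.items(): print(k,v)
for n in("side","top"):
    print(arm.camera_info(n)); cv2.imwrite(f"pics/{n}0.png",arm.get_image(n)[:,:,::-1])
E
```

```text
pics
t 0.0
q [-70.71087358  27.3763506    1.28040362  89.17935274  -0.65875717
  63.55861206  -4.76321047]
joint_velocities [-0.01672678 -0.00223546 -0.02814539  0.05803449 -0.05711026 -0.018131
  0.03337874]
effort [-2.31054255e-04 -5.96462059e+01  1.60763819e+00 -2.81191528e+01
  1.24164834e-02  9.31455928e-03 -1.01692713e-06]
ee_pos [0.29015778 0.60874158 0.21121174]
eef_rot [[-9.02706831e-01  4.30255655e-01 -6.69651005e-04]
 [ 4.30256151e-01  9.02705161e-01 -1.74262777e-03]
 [-1.45278034e-04 -1.86120346e-03 -9.99998257e-01]]
force [-0.04884493 -0.34598164 -0.65357619]
moment [-0.02100601 -0.01013931  0.06017898]
gripper_width 0.08546809810135866
{'camera_matrix': array([[425.44619495,   0.        , 326.90526277],
       [  0.        , 425.44619495, 196.02916707],
       [  0.        ,   0.        ,   1.        ]]), 'xyz': array([-0.20874144, -0.81914613,  0.53770186]), 'attitude': array([[ 0.72901457, -0.28561156,  0.62206414],
       [-0.68449461, -0.30125058,  0.66386385],
       [-0.00221   , -0.90976597, -0.41511564]])}
{'camera_matrix': array([[497.20655465,   0.        , 310.26186432],
       [  0.        , 497.20655465, 201.47883515],
       [  0.        ,   0.        ,   1.        ]]), 'xyz': array([ 0.38002868, -0.04326989,  1.47872755]), 'attitude': array([[-0.00578494, -0.99348465,  0.11381911],
       [-0.99976299,  0.00335715, -0.02151033],
       [ 0.02098807, -0.11391657, -0.9932686 ]])}
```

View pics/top0.png

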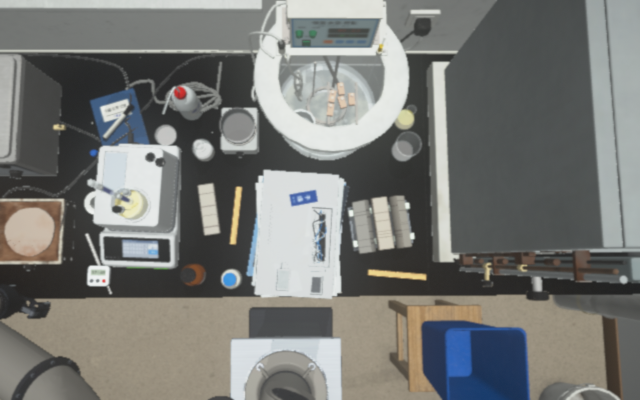

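View pics/side0.png

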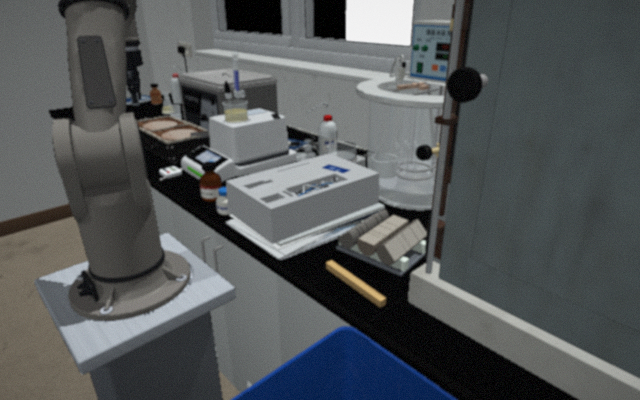

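The top view shows the cradle at about (381,223), stick 1 at (397,274), stick 2 at (236,215), the slab at (208,208), the amber bottle at (193,274) and the reagent bottle at (203,150). The side view shows the cradle at (385,240), next to the instrument box. I'll zoom in on these.

```bash
cat > h.py <<'E'
import numpy as np, cv2
from station import arm
def cam(n):
    i=arm.camera_info(n); return np.array(i["camera_matrix"]),np.array(i["xyz"]),np.array(i["attitude"])
def ray(n,u,v,z):
    K,c,R=cam(n); d=R@np.linalg.solve(K,[u,v,1]); return c+d*(z-c[2])/d[2]
def proj(n,P):
    K,c,R=cam(n); q=(K@(R.T@(np.atleast_2d(P)-c).T)).T; return q[:,:2]/q[:,2:]
def crop(img,x0,y0,x1,y1,f): return cv2.resize(img[y0:y1,x0:x1],None,fx=f,fy=f,interpolation=cv2.INTER_CUBIC)
E
python3 - <<'E'
from h import *
t=cv2.imread("pics/top0.png"); s=cv2.imread("pics/side0.png")
a=crop(t,330,180,440,290,5); b=crop(s,320,200,440,310,2); c=crop(t,170,130,260,290,2)
W=np.zeros((550,800,3),np.uint8); W[:550,:550]=a; W[:220,555:795]=b; W[225:545,555:735]=c
cv2.imwrite("pics/c1.png",W)
for u,v,z in [(381,223,.06),(397,274,.016),(236,215,.016),(208,208,.018),(193,274,.11),(405,147,.09),(203,150,.11),(343,223,.13),(445,223,.1),(256,175,.13),(450,60,.1)]: print(u,v,ray("top",u,v,z).round(3))
E
```

```text
381 223 [ 0.48  -0.276  0.06 ]
397 274 [ 0.333 -0.327  0.016]
236 215 [0.508 0.144 0.016]
208 208 [0.529 0.226 0.018]
193 274 [0.34  0.246 0.11 ]
405 147 [ 0.695 -0.345  0.09 ]
203 150 [0.683 0.226 0.11 ]
343 223 [ 0.475 -0.161  0.13 ]
445 223 [ 0.476 -0.449  0.1  ]
256 175 [0.608 0.076 0.13 ]
450 60 [ 0.95  -0.481  0.1  ]
```

View pics/c1.png

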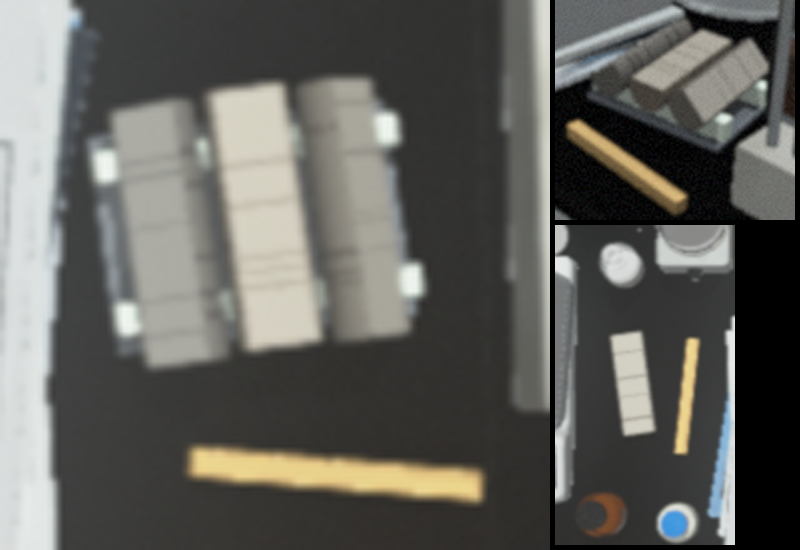

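```bash
cat >> h.py <<'E'
def cr(U,V,x0,y0,f): return x0+(U+.5)/f-.5, y0+(V+.5)/f-.5
E
cat > m.py <<'E'
from h import *
P=lambda U,V,z:ray("top",*cr(U,V,330,180,5),z)
f=[P(U,V,.059) for U,V in[(208,92),(285,83),(322,342),(245,352)]]
mid=np.mean(f,0); print("mid face",mid.round(4),"len",np.linalg.norm((f[0]+f[1]-f[2]-f[3])/2),"w",np.linalg.norm((f[0]+f[3]-f[1]-f[2])/2))
ax=(f[0]+f[1]-f[2]-f[3])[:2]; print("yaw core",np.degrees(np.arctan2(ax[1],ax[0])))
r=[P(U,V,.034) for U,V in[(104,165),(387,128),(127,319),(412,279)]]
c=np.mean(r,0); ax=(r[0]+r[1]-r[2]-r[3])[:2]; ay=(r[0]-r[1]+r[2]-r[3])[:2]
print("rails",c.round(4),"sep",np.linalg.norm(ax)/2,"yaw",np.degrees(np.arctan2(ax[1],ax[0])),np.degrees(np.arctan2(-ay[0],ay[1])))
# sticks/slab by colour, top view
t=cv2.imread("pics/top0.png"); hsv=cv2.cvtColor(t,cv2.COLOR_BGR2HSV)
m=cv2.inRange(hsv,(12,80,120),(35,255,255)); n,l,st,ce=cv2.connectedComponentsWithStats(m)
for name,(u,v) in dict(s1=(397,274),s2=(236,215)).items():
    q=np.argwhere(l==l[v,u])[:,::-1]; pts=np.array([ray("top",a,b,.013)[:2] for a,b in q]).astype(np.float32)
    (x,y),(w,h),a=cv2.minAreaRect(pts); d=cv2.fitLine(pts,2,0,.01,.01).ravel()
    print(name,pts.mean(0).round(4),(round(x,4),round(y,4)),w,h,"dir",np.degrees(np.arctan2(d[1],d[0])),d[2:],len(q))
C=lambda U,V,z:ray("top",*cr(U,V,170,130,2),z)
f=[C(U-555,V-225,.018) for U,V in[(611,334),(641,331),(656,430),(626,435)]]
ax=(f[0]+f[1]-f[2]-f[3])[:2]; print("slab",np.mean(f,0).round(4),np.linalg.norm(ax)/2,np.linalg.norm((f[0]+f[3]-f[1]-f[2])/2),"yaw",np.degrees(np.arctan2(ax[1],ax[0])))
print("box right",ray("top",345,180,.13),ray("top",340,290,.13),"left",ray("top",262,172,.13),ray("top",254,290,.13))
print("strip",P(505,200,.06),P(550,200,.06))
E
python3 m.py
```

```text
mid face [ 0.4802 -0.2812  0.059 ] len 0.15031098233338175 w 0.04476715645842033
yaw core 6.862306874851146
rails [ 0.4784 -0.2811  0.034 ] sep 0.09001244092725427 yaw 7.72141866620402 7.436880041548266
s1 [ 0.3324 -0.3268] (0.3323, -0.3279) 0.17145954072475433 0.019776880741119385 dir 84.913605 [ 0.3324378  -0.32684898] 395
s2 [0.5086 0.1458] (0.509, 0.1457) 0.02020605280995369 0.17284294962882996 dir -5.4875417 [0.5086302  0.14579724] 398
slab [0.5281 0.2231 0.018 ] 0.14985761061385372 0.044199984071715645 yaw 9.41942613089435
box right [ 0.59368151 -0.16832634  0.13      ] [ 0.29555267 -0.15080211  0.13      ] left [0.61644713 0.05951134 0.13      ] [0.29718291 0.07915539 0.13      ]
strip [ 0.48898515 -0.41978853  0.06      ] [ 0.48887711 -0.44581529  0.06      ]
```

```bash
cat >> h.py <<'E'
from scipy.spatial.transform import Rotation as Ro
def Rd(psi):
    c,s=np.cos(np.radians(psi)),np.sin(np.radians(psi)); return np.array([[c,s,0],[s,-c,0],[0,0,-1.]])
C0=np.array([.479,-.281]); YAW=7.3
def cw(x,y):  # cradle mm -> world
    c,s=np.cos(np.radians(YAW)),np.sin(np.radians(YAW)); return C0+np.array([c*x-s*y,s*x+c*y])/1000
def plan(calls):
    """calls: list of lists of (x,y,z,psi,n); prints rows"""
    s=arm.sense(); p=np.array(s["ee_pos"]); R=np.array(s["eef_rot"])
    print("t",round(s["t"],2),p.round(4),"w",round(s["gripper_width"],4),"F",np.round(s["force"],1))
    for k,c in enumerate(calls):
        tot=0
        for x,y,z,psi,n in c:
            d=R.T@(np.array([x,y,z])-p)/.2; r=Ro.from_matrix(R.T@Rd(psi)).as_rotvec(degrees=True)/360
            print(k,"xyz",d.round(4).tolist(),"dr",r.round(4).tolist(),"n",n); tot+=n
        p=np.array([x,y,z]); R=Rd(psi); print("  rows",tot)
E
python3 - <<'E'
from h import *
w=cw(0,54+17)
plan([[(.31,.45,.33,140,6)],[(.37,.30,.35,120,6)],[(.44,.12,.30,97.3,6)],[(.47,-.06,.26,97.3,6)],[(*w,.18,97.3,6)]])
E
```

```text
t 0.1 [0.2902 0.6088 0.2113] w 0.0854 F [ 0.1 -0.5  0.2]
0 xyz [-0.4311, -0.6752, -0.5922] dr [-0.0003, 0.0001, 0.0403] n 6
  rows 6
1 xyz [-0.7119, -0.3817, -0.1] dr [0.0, 0.0, 0.0556] n 6
  rows 6
2 xyz [-0.9544, -0.1469, 0.25] dr [0.0, 0.0, 0.0631] n 6
  rows 6
3 xyz [-0.9118, 0.0344, 0.2] dr [0.0, 0.0, 0.0] n 6
  rows 6
4 xyz [-0.7468, -0.0958, 0.4] dr [0.0, 0.0, 0.0] n 6
  rows 6
```

>>> carry_out(
  motion=[
    {"xyz":[-0.431,-0.675,-0.592],"dr":[0,0,0.04],"grip":1},
    {"xyz":[-0.431,-0.675,-0.592],"dr":[0,0,0.04],"grip":1},
    {"xyz":[-0.431,-0.675,-0.592],"dr":[0,0,0.04],"grip":1},
    {"xyz":[-0.431,-0.675,-0.592],"dr":[0,0,0.04],"grip":1},
    {"xyz":[-0.431,-0.675,-0.592],"dr":[0,0,0.04],"grip":1},
    {"xyz":[-0.431,-0.675,-0.592],"dr":[0,0,0.04],"grip":1},
    {"xyz":[-0.431,-0.675,-0.592],"dr":[0,0,0.04],"grip":1},
  ],
)

```text
t: 0.68
ee_pos: [0.3109, 0.4493, 0.3313]
eef_rot: [[-0.766, 0.643, 0.001], [0.643, 0.766, 0.001], [0.0, 0.001, -1.0]]
force: [0.0, 0.1, -0.3]
gripper_width: 0.0009
```

>>> carry_out(
  motion=[
    {"xyz":[-0.712,-0.382,-0.1],"dr":[0,0,0.056],"grip":1},
    {"xyz":[-0.712,-0.382,-0.1],"dr":[0,0,0.056],"grip":1},
    {"xyz":[-0.712,-0.382,-0.1],"dr":[0,0,0.056],"grip":1},
    {"xyz":[-0.712,-0.382,-0.1],"dr":[0,0,0.056],"grip":1},
    {"xyz":[-0.712,-0.382,-0.1],"dr":[0,0,0.056],"grip":1},
    {"xyz":[-0.712,-0.382,-0.1],"dr":[0,0,0.056],"grip":1},
    {"xyz":[-0.712,-0.382,-0.1],"dr":[0,0,0.056],"grip":1},
  ],
)

```text
t: 1.27
ee_pos: [0.3699, 0.3006, 0.3501]
eef_rot: [[-0.499, 0.867, -0.001], [0.867, 0.499, 0.0], [0.001, -0.0, -1.0]]
force: [-0.5, -0.0, 0.3]
gripper_width: 0.0001
```

>>> carry_out(
  motion=[
    {"xyz":[-0.954,-0.147,0.25],"dr":[0,0,0.063],"grip":1},
    {"xyz":[-0.954,-0.147,0.25],"dr":[0,0,0.063],"grip":1},
    {"xyz":[-0.954,-0.147,0.25],"dr":[0,0,0.063],"grip":1},
    {"xyz":[-0.954,-0.147,0.25],"dr":[0,0,0.063],"grip":1},
    {"xyz":[-0.954,-0.147,0.25],"dr":[0,0,0.063],"grip":1},
    {"xyz":[-0.954,-0.147,0.25],"dr":[0,0,0.063],"grip":1},
    {"xyz":[-0.954,-0.147,0.25],"dr":[0,0,0.063],"grip":1},
  ],
)

```text
t: 1.85
ee_pos: [0.4395, 0.1209, 0.299]
eef_rot: [[-0.126, 0.992, -0.002], [0.992, 0.126, -0.001], [-0.001, -0.003, -1.0]]
force: [0.3, 0.6, -0.4]
gripper_width: -0.0002
```

>>> carry_out(
  motion=[
    {"xyz":[-0.912,0.034,0.2],"dr":[0,0,0],"grip":1},
    {"xyz":[-0.912,0.034,0.2],"dr":[0,0,0],"grip":1},
    {"xyz":[-0.912,0.034,0.2],"dr":[0,0,0],"grip":1},
    {"xyz":[-0.912,0.034,0.2],"dr":[0,0,0],"grip":1},
    {"xyz":[-0.912,0.034,0.2],"dr":[0,0,0],"grip":1},
    {"xyz":[-0.912,0.034,0.2],"dr":[0,0,0],"grip":1},
  ],
)

```text
t: 2.35
ee_pos: [0.4693, -0.0614, 0.2582]
eef_rot: [[-0.123, 0.992, -0.004], [0.992, 0.123, -0.003], [-0.003, -0.004, -1.0]]
force: [0.5, 0.2, 0.5]
gripper_width: -0.0002
```

>>> carry_out(
  motion=[
    {"xyz":[-0.747,-0.096,0.4],"dr":[0,0,0],"grip":1},
    {"xyz":[-0.747,-0.096,0.4],"dr":[0,0,0],"grip":1},
    {"xyz":[-0.747,-0.096,0.4],"dr":[0,0,0],"grip":1},
    {"xyz":[-0.747,-0.096,0.4],"dr":[0,0,0],"grip":1},
    {"xyz":[-0.747,-0.096,0.4],"dr":[0,0,0],"grip":1},
    {"xyz":[-0.747,-0.096,0.4],"dr":[0,0,0],"grip":1},
  ],
)

```text
t: 2.85
ee_pos: [0.4684, -0.2119, 0.177]
eef_rot: [[-0.123, 0.992, -0.007], [0.992, 0.123, -0.004], [-0.003, -0.008, -1.0]]
force: [0.2, 0.4, 0.2]
gripper_width: -0.0
```

```bash
python3 - <<'E'
from h import *
W=lambda y,rz,n:(*cw(0,54+y),.048+rz/1000+.011,97.3,n)   # rz: tip above core axis
Z=97.3
plan([[W(17,18,5)],[W(y,z,1) for y,z in[(14,18),(11,18),(8,18),(5,17),(3,16.2),(1,15),(-1,14),(-3,13),(-4,12),(-3,11.5),(-1,11.5),(0,11.4)]]])
from h import arm
cv2.imwrite("pics/s1.png",crop(arm.get_image("side")[:,:,::-1],300,120,460,300,4.4)[:600,:800])
E
```

```text
t 2.85 [ 0.4684 -0.2119  0.177 ] w -0.0 F [0.2 0.4 0.2]
0 xyz [0.0071, 0.0125, 0.4997] dr [-0.0012, 0.0004, -0.0007] n 5
  rows 5
1 xyz [-0.015, 0.0, 0.0] dr [0.0, 0.0, 0.0] n 1
1 xyz [-0.03, 0.0, 0.0] dr [0.0, 0.0, 0.0] n 1
1 xyz [-0.045, 0.0, 0.0] dr [0.0, 0.0, 0.0] n 1
1 xyz [-0.06, 0.0, 0.005] dr [0.0, 0.0, 0.0] n 1
1 xyz [-0.07, -0.0, 0.009] dr [0.0, 0.0, 0.0] n 1
1 xyz [-0.08, 0.0, 0.015] dr [0.0, 0.0, 0.0] n 1
1 xyz [-0.09, 0.0, 0.02] dr [0.0, 0.0, 0.0] n 1
1 xyz [-0.1, 0.0, 0.025] dr [0.0, 0.0, 0.0] n 1
1 xyz [-0.105, 0.0, 0.03] dr [0.0, 0.0, 0.0] n 1
1 xyz [-0.1, 0.0, 0.0325] dr [0.0, 0.0, 0.0] n 1
1 xyz [-0.09, 0.0, 0.0325] dr [0.0, 0.0, 0.0] n 1
1 xyz [-0.085, 0.0, 0.033] dr [0.0, 0.0, 0.0] n 1
  rows 12
```

View pics/s1.png

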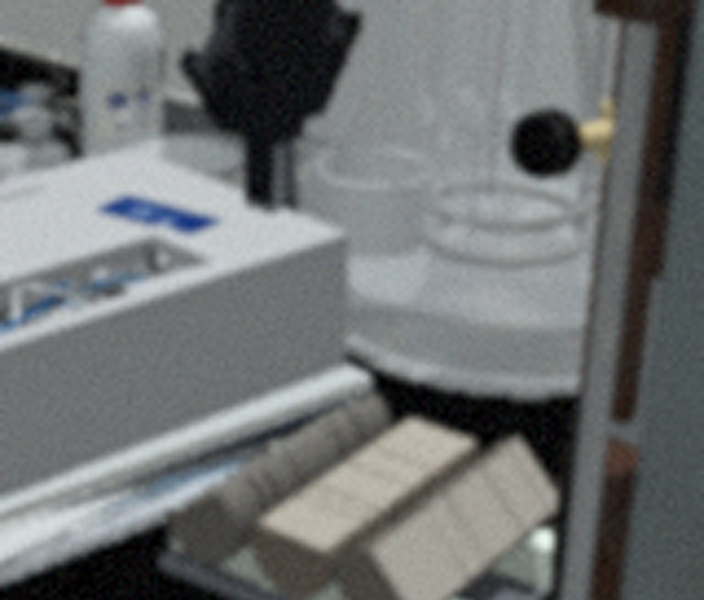

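The side crop shows the left core leaning left at (280,480), the middle core up at (370,480), and the right core leaning right at (460,520). The gripper tip is at (265,200), clear of the box. I'll lower and sweep the left core.

>>> carry_out(
  motion=[
    {"xyz":[0.007,0.0125,0.2],"dr":[-0.001,0,0],"grip":1},
    {"xyz":[0.007,0.0125,0.4],"dr":[-0.001,0,0],"grip":1},
    {"xyz":[0.007,0.0125,0.5],"dr":[-0.001,0,0],"grip":1},
    {"xyz":[0.007,0.0125,0.5],"dr":[-0.001,0,0],"grip":1},
    {"xyz":[0.007,0.0125,0.5],"dr":[-0.001,0,0],"grip":1},
  ],
)

```text
t: 3.32
ee_pos: [0.472, -0.2061, 0.0778]
eef_rot: [[-0.129, 0.992, -0.0], [0.992, 0.129, -0.001], [-0.001, -0.001, -1.0]]
force: [0.9, -0.3, -0.5]
gripper_width: 0.0001
```

>>> carry_out(
  motion=[
    {"xyz":[-0.015,0,0],"dr":[0,0,0],"grip":1},
    {"xyz":[-0.03,0,0],"dr":[0,0,0],"grip":1},
    {"xyz":[-0.045,0,0],"dr":[0,0,0],"grip":1},
    {"xyz":[-0.06,0,0.005],"dr":[0,0,0],"grip":1},
    {"xyz":[-0.07,0,0.009],"dr":[0,0,0],"grip":1},
    {"xyz":[-0.08,0,0.015],"dr":[0,0,0],"grip":1},
    {"xyz":[-0.09,0,0.02],"dr":[0,0,0],"grip":1},
    {"xyz":[-0.1,0,0.025],"dr":[0,0,0],"grip":1},
    {"xyz":[-0.105,0,0.03],"dr":[0,0,0],"grip":1},
    {"xyz":[-0.1,0,0.0325],"dr":[0,0,0],"grip":1},
    {"xyz":[-0.09,0,0.0325],"dr":[0,0,0],"grip":1},
    {"xyz":[-0.085,0,0.033],"dr":[0,0,0],"grip":1},
  ],
)

```text
t: 4.32
ee_pos: [0.474, -0.2225, 0.0711]
eef_rot: [[-0.129, 0.992, -0.001], [0.992, 0.129, -0.0], [-0.0, -0.001, -1.0]]
force: [-0.2, 0.8, 0.2]
gripper_width: 0.0001
```

```bash
python3 - <<'E'
from h import *
W=lambda y,rz,n:(*cw(0,y),.048+rz/1000+.011,97.3,n)
plan([[W(54,35,3),W(-40,40,4),W(-54-17,40,2)],[W(-54-17,18,4)]])
K,c,R=cam("side"); d=R@np.linalg.solve(K,[424,152,1]); 
for k in(.9,1,1.1,1.2,1.3,1.4): print("knob",(c+d*k).round(3),proj("top",c+d*k).round(0))
cv2.imwrite("pics/s2.png",crop(arm.get_image("side")[:,:,::-1],320,180,440,290,4))
E
```

```text
t 4.32 [ 0.474  -0.2225  0.0711] w 0.0001 F [-0.2  0.8  0.2]
0 xyz [-0.0232, -0.0127, -0.1145] dr [-0.0002, 0.0, 0.0003] n 3
0 xyz [-0.4932, -0.0137, -0.1395] dr [-0.0002, 0.0, 0.0003] n 4
0 xyz [-0.6482, -0.014, -0.1394] dr [-0.0002, 0.0, 0.0003] n 2
  rows 9
1 xyz [0.0, 0.0, 0.11] dr [0.0, 0.0, 0.0] n 4
  rows 4
knob [ 0.527 -0.334  0.248] [[416. 199.]]
knob [ 0.609 -0.28   0.216] [[391. 169.]]
knob [ 0.691 -0.226  0.184] [[368. 141.]]
knob [ 0.773 -0.173  0.152] [[346. 114.]]
knob [ 0.855 -0.119  0.12 ] [[326.  89.]]
knob [ 0.936 -0.065  0.088] [[307.  66.]]
```

View pics/s2.png

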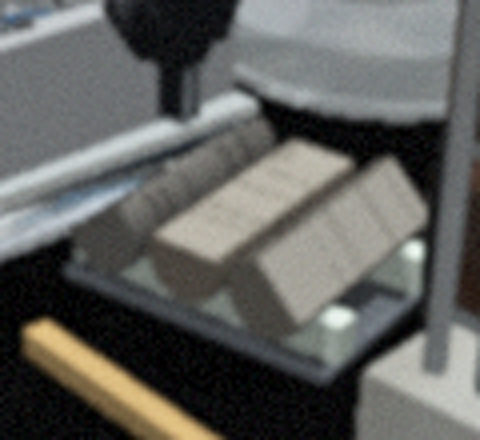

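```bash
python3 - <<'E'
from h import *
s=arm.sense(); p=np.array(s["ee_pos"])+[0,0,-.011]
a,b=proj("side",p)[0],proj("top",p)[0]; print(a,b,((a-[320,180])*4))
t=arm.get_image("top")[:,:,::-1]
# model ends in side crop: mid face near end corners, left core near axis end
for q in [(*cw(-75,21),.059),(*cw(-75,-21),.059),(*cw(-75,54),.072),(*cw(75,54),.072),(*cw(75,21),.059)]: print(((proj("side",q)[0]-[320,180])*4).round(0))
v=crop(t,330,170,440,290,5); 
for q in [p,(*cw(0,54),.059)]:
    u=((proj("top",q)[0]-[330,170])*5).astype(int); cv2.circle(v,tuple(map(int,u)),4,(0,0,255),1)
cv2.imwrite("pics/t2.png",v)
E
```

```text
[364.58566934 220.94580735] [362.1729511 225.0811693] [178.34267735 163.78322941]
[154. 237.]
[218. 262.]
[107. 198.]
[252. 107.]
[296. 141.]
```

View pics/t2.png

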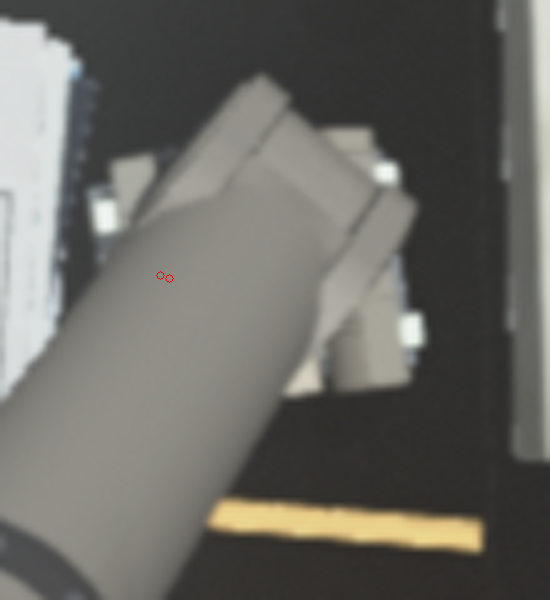

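```bash
python3 - <<'E'
from h import *
for q in [(.594,-.168,.13),(.296,-.151,.13),(.617,.0595,.13),(.594,-.168,.0),(.468,-.212,.166),(*cw(0,-54),.072),(.333,-.327,.016)]: print(q,proj("side",q)[0].round(1))
s=arm.get_image("side")[:,:,::-1]
v=crop(s,330,150,430,260,5)
cv2.imwrite("pics/s3.png",np.clip(v.astype(float)*1.6+20,0,255).astype(np.uint8))
E
```

```text
(0.594, -0.168, 0.13) [381.2 175. ]
(0.296, -0.151, 0.13) [286.3 207.7]
(0.617, 0.0595, 0.13) [327.4 152.5]
(0.594, -0.168, 0.0) [378.7 219.5]
(0.468, -0.212, 0.166) [361.1 179.5]
(np.float64(0.4858614888644729), np.float64(-0.33456229989986164), 0.072) [405.8 231.7]
(0.333, -0.327, 0.016) [355.5 279. ]
```

View pics/s3.png

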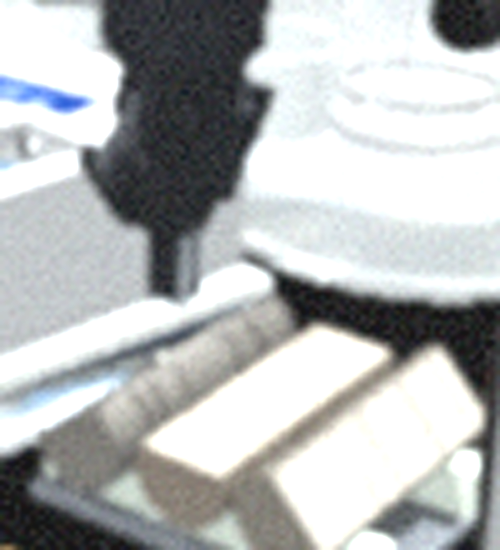

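```bash
python3 - <<'E'
from h import *
s=arm.get_image("side")[:,:,::-1]; s0=cv2.imread("pics/side0.png")
d=cv2.absdiff(s,s0).max(2); d=cv2.GaussianBlur(d,(3,3),0)
v=np.hstack([crop(s,340,180,400,250,6),crop(s0,340,180,400,250,6)]); 
print(d[192:236:2,354:384:2])
cv2.imwrite("pics/s4.png",v)
E
```

```text
[[ 81  90  91  92  91  90  89  91  85  40  10  10  12  11  11]
 [ 39  59  74  91  88  87  90  81  63  16  11  12  13  11  13]
 [  8  13  27  76  91  89  74  61  37  10   8   8  13  12  12]
 [ 11  12  12  64  88  81  47  38  20   9  11  10  12  14  13]
 [ 12  14  15  64  89  80  41  30  11  10  11   9  10  11  10]
 [ 10  12  13  60  88  75  36  29  11  11  14  13   8   9   8]
 [ 10  10  11  61  86  75  33  28  12  14  14  15  14  14  12]
 [  9  12  13  60  85  77  43  57  23  12  14  14  13  15  14]
 [  9  12  11  39  81 104  91  88  31  14  13  12  12  13  12]
 [  9  12  14  11  37  75  76  32  14  15  15  13  10   9   5]
 [ 13  13  14  15  14  15  14  11  14   9   9   7   7   5   5]
 [ 14  16  15  14  13  12  12  11   8   6   5   5   5   5   4]
 [ 13  15  12  10  10  10  10   8   8   4   6   4   4   4   7]
 [ 11  11  11  10   7   7   9  10   8   8   7   7   8   8   7]
 [  8  10   8   9   8   8  13  12  13  10   9   8   9   8   7]
 [  9   9   8   6   5  11  10  11  10   9  11   9   8   9  12]
 [  9  11  12   7   7   9  12  10  10   8   8   9  11  10  15]
 [  9   8   8  10  10  11   9   7  10   6  10  13  14  14  16]
 [  9   9  10  10   9   8   8   7   9  11  12  13  13  13  15]
 [ 10  11   9   8   7   8   9   8  11  12  13  14  15  14  13]
 [ 10  13  11   8   8  10  12  10  14  14  12  16  13  14  14]
 [ 10  10  10   8   8  10  13  14  13  15  16  14  13  14  15]]
```

View pics/s4.png

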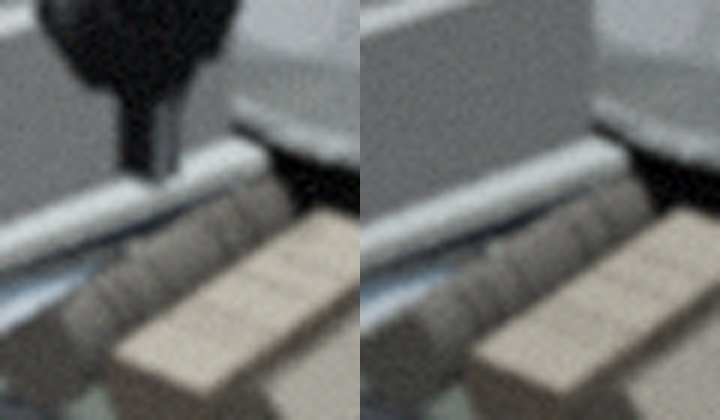

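>>> carry_out(
  motion=[
    {"xyz":[0.03,-0.01,0],"dr":[0,0,0],"grip":1},
    {"xyz":[0.04,-0.01,0.02],"dr":[0,0,0],"grip":1},
    {"xyz":[0.04,-0.01,0.04],"dr":[0,0,0],"grip":1},
    {"xyz":[0.04,-0.01,0.05],"dr":[0,0,0],"grip":1},
    {"xyz":[0.04,-0.01,0.05],"dr":[0,0,0],"grip":1},
  ],
)

```text
t: 4.93
ee_pos: [0.4708, -0.2148, 0.0606]
eef_rot: [[-0.13, 0.992, -0.002], [0.992, 0.13, -0.0], [-0.0, -0.002, -1.0]]
force: [-0.8, 0.5, 0.4]
gripper_width: 0.0002
```

```bash
cat > tip.py <<'E'
from h import *
s=arm.get_image("side")[:,:,::-1]; s0=cv2.imread("pics/side0.png")
p=np.array(arm.sense()["ee_pos"]); print(p.round(4),np.round(arm.sense()["force"],1))
d=cv2.GaussianBlur(cv2.absdiff(s,s0).max(2),(3,3),0)
for dz in(-.011,.018): print(dz,proj("side",p+[0,0,dz])[0].round(1))
print([(r,(np.argwhere(d[r]>28).ravel()[[0,-1]]).tolist(),int((d[r]>28).sum())) for r in range(196,240,2) if (d[r,340:400]>28).any()])
cv2.imwrite("pics/last_s.png",s)
E
python3 tip.py
```

```text
[ 0.471  -0.2151  0.0609] [ 0.3 -0.1  0.7]
-0.011 [361.4 224.1]
0.018 [361.7 213.4]
[(196, [74, 368], 41), (198, [73, 367], 37), (200, [69, 366], 26), (202, [68, 366], 17), (204, [153, 366], 13), (206, [355, 366], 12), (208, [355, 366], 12), (210, [355, 366], 12), (212, [80, 366], 12), (214, [83, 363], 7)]
```

>>> carry_out(
  motion=[
    {"xyz":[0.022,0,0],"dr":[0,0,0],"grip":1},
    {"xyz":[0.022,0,0.05],"dr":[0,0,0],"grip":1},
    {"xyz":[0.015,0,0.05],"dr":[0,0,0],"grip":1},
    {"xyz":[0,0,0.05],"dr":[0,0,0],"grip":1},
    {"xyz":[-0.015,0,0.05],"dr":[0,0,0],"grip":1},
    {"xyz":[-0.03,0,0.05],"dr":[0,0,0],"grip":1},
    {"xyz":[-0.045,0,0.054],"dr":[0,0,0],"grip":1},
    {"xyz":[-0.06,0,0.06],"dr":[0,0,0],"grip":1},
    {"xyz":[-0.07,0,0.067],"dr":[0,0,0],"grip":1},
    {"xyz":[-0.08,0,0.075],"dr":[0,0,0],"grip":1},
  ],
)

```text
t: 5.82
ee_pos: [0.4736, -0.2316, 0.0464]
eef_rot: [[-0.129, 0.992, 0.0], [0.992, 0.129, -0.001], [-0.001, 0.0, -1.0]]
force: [-0.1, 1.1, 6.6]
gripper_width: 0.0
```

```bash
python3 tip.py; python3 - <<'E'
from h import *
s=cv2.imread("pics/last_s.png"); cv2.imwrite("pics/s5.png",crop(s,330,180,430,270,6))
E
```

```text
[ 0.4737 -0.232   0.0462] [ 1.4 -0.6  3. ]
-0.011 [367.1 231.5]
0.018 [367.6 220.9]
[(196, [73, 380], 53), (198, [67, 379], 51), (200, [68, 378], 45), (202, [68, 375], 28), (204, [355, 373], 19), (206, [358, 373], 16), (208, [361, 373], 13), (210, [361, 384], 16), (212, [86, 381], 22), (214, [81, 378], 18), (216, [74, 366], 10), (218, [74, 371], 16), (220, [76, 369], 12), (222, [362, 364], 3), (226, [349, 357], 9), (228, [346, 355], 10), (230, [344, 356], 13), (232, [340, 356], 12), (234, [338, 354], 8)]
```

View pics/s5.png

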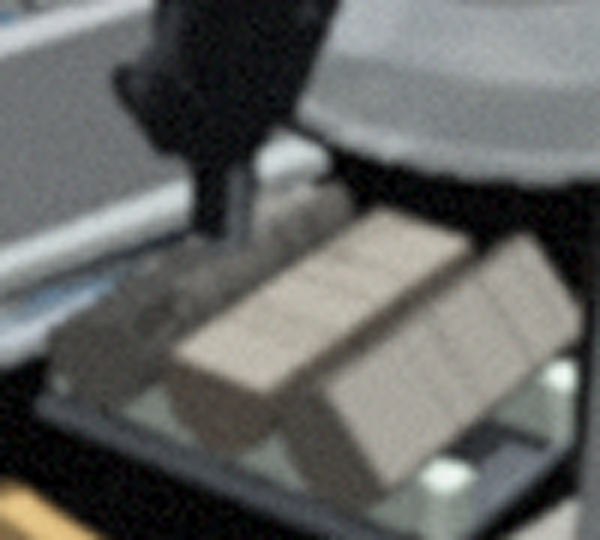

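The core has rolled most of the way and its narrow left-leaning top shows at (250,215). The tip is in contact at about 3 N. The shut fingertip is really about 16 mm above the reported TCP height. I'll go on pressing down gently.

>>> carry_out(
  motion=[
    {"xyz":[-0.005,0,0.006],"dr":[0,0,0],"grip":1},
    {"xyz":[-0.005,0,0.01],"dr":[0,0,0],"grip":1},
    {"xyz":[0.01,0,0.01],"dr":[0,0,0],"grip":1},
    {"xyz":[0.025,0,0.01],"dr":[0,0,0],"grip":1},
    {"xyz":[0.025,0,0.01],"dr":[0,0,0],"grip":1},
  ],
)

```text
t: 6.28
ee_pos: [0.4726, -0.226, 0.0438]
eef_rot: [[-0.129, 0.992, -0.001], [0.992, 0.129, -0.0], [-0.0, -0.001, -1.0]]
force: [0.5, -0.1, 0.5]
gripper_width: -0.0005
```

```bash
python3 tip.py|head -1
```

```text
[ 0.4726 -0.2262  0.0438] [-0.1 -0.1 -1.4]
```

Now I'm over the centre with no contact. I'll press down slowly to find the face.

>>> carry_out(
  motion=[
    {"xyz":[-0.005,0,0.003],"dr":[0,0,0],"grip":1},
    {"xyz":[-0.005,0,0.005],"dr":[0,0,0],"grip":1},
    {"xyz":[-0.005,0,0.005],"dr":[0,0,0],"grip":1},
  ],
)

```text
t: 6.58
ee_pos: [0.4727, -0.2271, 0.0428]
eef_rot: [[-0.13, 0.992, -0.001], [0.992, 0.13, -0.0], [-0.0, -0.001, -1.0]]
force: [-1.2, 1.0, 1.4]
gripper_width: -0.0002
```

>>> carry_out(
  motion=[
    {"xyz":[0,0,0.003],"dr":[0,0,0],"grip":1},
    {"xyz":[0,0,0.005],"dr":[0,0,0],"grip":1},
    {"xyz":[0,0,0.005],"dr":[0,0,0],"grip":1},
  ],
)

```text
t: 6.83
ee_pos: [0.4728, -0.2271, 0.0424]
eef_rot: [[-0.129, 0.992, -0.001], [0.992, 0.129, 0.0], [0.0, -0.001, -1.0]]
force: [-1.8, 1.5, 10.2]
gripper_width: -0.0001
```

```bash
python3 tip.py
```

```text
[ 0.4728 -0.2271  0.0424] [-2.4  2.5  9.9]
-0.011 [365.3 232.3]
0.018 [365.7 221.7]
[(196, [73, 378], 50), (198, [67, 377], 53), (200, [68, 376], 42), (202, [68, 374], 29), (204, [353, 372], 20), (206, [354, 372], 19), (208, [86, 371], 14), (210, [86, 385], 21), (212, [360, 382], 23), (214, [81, 381], 24), (216, [74, 377], 19), (218, [74, 375], 19), (220, [76, 372], 14), (222, [362, 365], 4), (224, [365, 366], 2), (226, [348, 364], 13), (228, [345, 361], 13), (230, [341, 353], 13), (232, [338, 346], 9), (234, [337, 343], 7)]
```

>>> carry_out(
  motion=[
    {"xyz":[0,0,-0.175],"dr":[0,0,0],"grip":1},
    {"xyz":[0,0,-0.175],"dr":[0,0,0],"grip":1},
    {"xyz":[-0.2,0,-0.175],"dr":[0,0,0],"grip":1},
    {"xyz":[-0.4,0,-0.175],"dr":[0,0,0],"grip":1},
    {"xyz":[-0.615,0,-0.175],"dr":[0,0,0],"grip":1},
    {"xyz":[-0.615,0,-0.175],"dr":[0,0,0],"grip":1},
    {"xyz":[-0.615,0,-0.175],"dr":[0,0,0],"grip":1},
    {"xyz":[-0.615,0,-0.1],"dr":[0,0,0],"grip":1},
    {"xyz":[-0.615,0,-0.035],"dr":[0,0,0],"grip":1},
    {"xyz":[-0.615,0,-0.035],"dr":[0,0,0],"grip":1},
  ],
)

```text
t: 7.72
ee_pos: [0.4874, -0.3463, 0.0466]
eef_rot: [[-0.131, 0.991, -0.004], [0.991, 0.131, 0.004], [0.004, -0.004, -1.0]]
force: [-0.1, 1.1, 0.2]
gripper_width: 0.0001
```

```bash
cat >> h.py <<'E'
def off():
    s=arm.sense(); d=np.array(s["ee_pos"])[:2]-C0; c,q=np.cos(np.radians(YAW)),np.sin(np.radians(YAW))
    R=np.array(s["eef_rot"]); print("t",round(s["t"],2),"cradle xy mm",(np.array([c*d[0]+q*d[1],-q*d[0]+c*d[1]])*1000).round(1),"z",round(s["ee_pos"][2]*1000,1),"F",np.round(s["force"],1),"w",round(s["gripper_width"],4),"psi",np.degrees(np.arctan2(R[1,0],R[0,0])).round(1))
E
python3 -c "from h import *;off()"
```

```text
t 7.72 cradle xy mm [  0.  -65.9] z 46.6 F [-0.1  1.1  0.2] w 0.0001 psi 97.5
```

>>> carry_out(
  motion=[
    {"xyz":[0,0,-0.012],"dr":[0,0,0],"grip":1},
    {"xyz":[0.014,0,-0.012],"dr":[0,0,0],"grip":1},
    {"xyz":[0.03,0,-0.009],"dr":[0,0,0],"grip":1},
    {"xyz":[0.045,0,-0.004],"dr":[0,0,0],"grip":1},
    {"xyz":[0.055,0,0.001],"dr":[0,0,0],"grip":1},
    {"xyz":[0.065,0,0.006],"dr":[0,0,0],"grip":1},
    {"xyz":[0.075,0,0.011],"dr":[0,0,0],"grip":1},
    {"xyz":[0.082,0,0.016],"dr":[0,0,0],"grip":1},
    {"xyz":[0.082,0,0.019],"dr":[0,0,0],"grip":1},
    {"xyz":[0.07,0,0.019],"dr":[0,0,0],"grip":1},
    {"xyz":[0.06,0,0.019],"dr":[0,0,0],"grip":1},
    {"xyz":[0.06,0,0.019],"dr":[0,0,0],"grip":1},
  ],
)

```text
t: 8.72
ee_pos: [0.4876, -0.3357, 0.0448]
eef_rot: [[-0.131, 0.991, -0.0], [0.991, 0.131, 0.002], [0.002, -0.0, -1.0]]
force: [0.2, -1.2, 10.6]
gripper_width: -0.0003
```

```bash
python3 -c "from h import *;off()"
```

```text
t 8.72 cradle xy mm [  1.6 -55.4] z 44.8 F [ 0.2 -1.2 10.6] w -0.0003 psi 97.5
```

>>> carry_out(
  motion=[
    {"xyz":[0.02,0,-0.005],"dr":[0,0,0],"grip":1},
    {"xyz":[0.04,0,-0.003],"dr":[0,0,0],"grip":1},
    {"xyz":[0.045,0,0.003],"dr":[0,0,0],"grip":1},
    {"xyz":[0.045,0,0.009],"dr":[0,0,0],"grip":1},
    {"xyz":[0.045,0,0.01],"dr":[0,0,0],"grip":1},
  ],
)

```text
t: 9.13
ee_pos: [0.487, -0.3262, 0.0441]
eef_rot: [[-0.131, 0.991, 0.001], [0.991, 0.131, 0.003], [0.003, 0.001, -1.0]]
force: [-2.8, 3.4, 19.1]
gripper_width: -0.0001
```

```bash
python3 -c "from h import *;off()"
```

```text
t 9.13 cradle xy mm [  2.2 -45.8] z 44.1 F [-2.8  3.4 19.1] w -0.0001 psi 97.5
```

>>> carry_out(
  motion=[
    {"xyz":[0,0,-0.1],"dr":[0,0,0],"grip":1},
    {"xyz":[0,0,-0.4],"dr":[0,0,0],"grip":1},
    {"xyz":[0,0,-0.6],"dr":[0,0,0],"grip":1},
    {"xyz":[0,-0.2,-0.6],"dr":[0,0,0],"grip":1},
  ],
)

```text
t: 9.47
ee_pos: [0.4573, -0.3305, 0.1678]
eef_rot: [[-0.14, 0.99, 0.009], [0.99, 0.14, -0.0], [-0.002, 0.009, -1.0]]
force: [1.0, -1.5, 1.7]
gripper_width: -0.0
```

```bash
python3 - <<'E'
from h import *
s=arm.get_image("side")[:,:,::-1]; v=crop(s,330,195,440,285,7)
ov=v.copy()
for k,col in((54,(0,0,255)),(0,(0,255,0)),(-54,(255,0,0))):
    q=np.array([(*cw(a,k+b),.059) for a,b in((-75,21.3),(75,21.3),(75,-21.3),(-75,-21.3))])
    u=(((proj("side",q)-[330,195])+.5)*7).astype(int); cv2.polylines(ov,[u.reshape(-1,1,2)],True,col,1)
cv2.imwrite("pics/s6.png",ov); off()
E
```

```text
t 9.52 cradle xy mm [-40.8 -48.6] z 168.4 F [-9.8 -2.3 -0.2] w -0.0001 psi 97.4
```

View pics/s6.png

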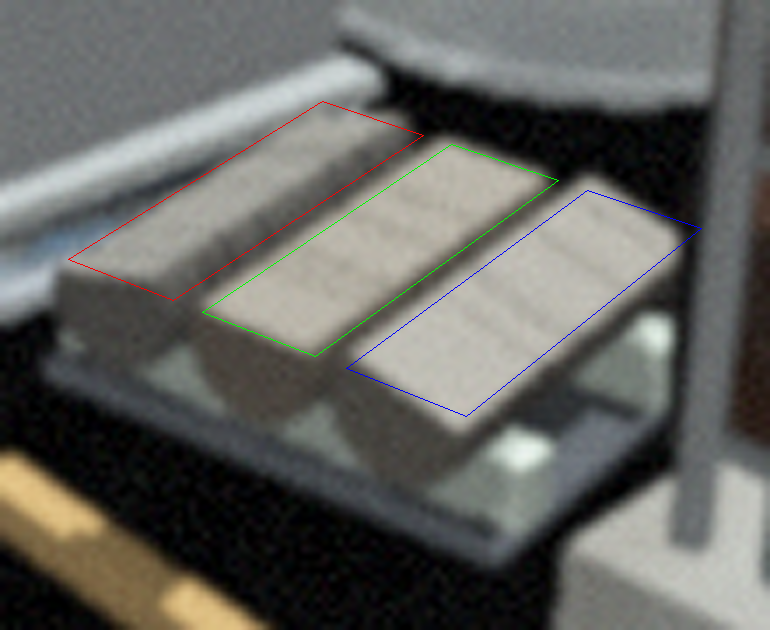

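The image shows the left core still leaning left, with its right edge above the red outline. The right core still leans right, with its ridge at (595,175) above the blue outline. Both look about 12° off, and the middle core fits. I'll build a numeric tilt measurement.

```bash
cat > tilt.py <<'E'
from h import *
from scipy.ndimage import map_coordinates
def tilt(g,k,th,cam_="side"):
    # th + = leans to +y. face edges and gradient across them
    t=np.radians(th); x=np.linspace(-60,60,80); sc=[]
    for s in(21.3,-21.3):
        def pr(sv):
            y=11*np.sin(t)+sv*np.cos(t); z=11*np.cos(t)-sv*np.sin(t)
            q=np.array([(*cw(a,k+y),.048+z/1000) for a in x]); u=proj(cam_,q); return map_coordinates(g,[u[:,1],u[:,0]],order=1)
        sc.append(np.mean(pr(s-np.sign(s)*3)-pr(s+np.sign(s)*3)))
    return sc
def face(cam_="side"):
    g=cv2.cvtColor(arm.get_image(cam_),cv2.COLOR_RGB2GRAY).astype(float); ths=np.arange(-56,57,2)
    for k in(54,0,-54):
        r=np.array([tilt(g,k,a,cam_) for a in ths]); tot=r.sum(1); o=np.argsort(-tot)[:3]
        print(k,"best",ths[o],tot[o].round(1),"right-edge",ths[np.argsort(-r[:,1])[:3]],"left-edge",ths[np.argsort(-r[:,0])[:3]])
if __name__=="__main__": face(); off()
E
python3 tilt.py; sed 's/arm.get_image(cam_)/cv2.imread("pics\/side0.png")/' tilt.py > tilt0.py; echo start; python3 tilt0.py
```

```text
54 best [  6   4 -50] [50.2 49.8 49.1] right-edge [22 20 24] left-edge [-48 -50 -46]
0 best [4 2 6] [85.8 84.3 80.6] right-edge [4 6 8] left-edge [-20 -22 -24]
-54 best [-10  -8 -12] [149.5 147.5 145.8] right-edge [ -8 -10  -6] left-edge [-18 -16 -20]
t 9.57 cradle xy mm [-40.2 -48. ] z 166.3 F [-0.4 -1.4 -0.3] w -0.0002 psi 97.3
start
54 best [56 10  8] [14.5 13.5 13.4] right-edge [ 8  6 56] left-edge [18 16 20]
0 best [2 4 0] [82.1 80.7 79.5] right-edge [4 6 2] left-edge [-22 -20 -24]
-54 best [-24 -22 -26] [110.6 110.  108.5] right-edge [-22 -24 -26] left-edge [-26 -28 -24]
t 9.57 cradle xy mm [-40.2 -48. ] z 166.3 F [-0.4 -1.4 -0.3] w -0.0002 psi 97.3
```

```bash
python3 - <<'E'
from h import *
W=lambda x,y,z,n=1:(*cw(x,y),z,97.3,n)
plan([[W(0,-40,.10,4),W(0,-40,.048,3)],[W(0,-40,z) for z in(.046,.045,.044,.043,.042,.041,.041)]])
E
```

```text
t 9.57 [ 0.4452 -0.3337  0.1663] w -0.0002 F [-0.4 -1.4 -0.3]
0 xyz [0.0394, 0.1998, 0.3323] dr [0.0005, -0.0002, -0.0001] n 4
0 xyz [0.039, 0.199, 0.5923] dr [0.0005, -0.0002, -0.0001] n 3
  rows 7
1 xyz [0.0, 0.0, 0.01] dr [0.0, 0.0, 0.0] n 1
1 xyz [0.0, 0.0, 0.015] dr [0.0, 0.0, 0.0] n 1
1 xyz [0.0, 0.0, 0.02] dr [0.0, 0.0, 0.0] n 1
1 xyz [0.0, 0.0, 0.025] dr [0.0, 0.0, 0.0] n 1
1 xyz [0.0, 0.0, 0.03] dr [0.0, 0.0, 0.0] n 1
1 xyz [0.0, 0.0, 0.035] dr [0.0, 0.0, 0.0] n 1
1 xyz [0.0, 0.0, 0.035] dr [0.0, 0.0, 0.0] n 1
  rows 7
```

>>> carry_out(
  motion=[
    {"xyz":[0.039,0.2,0.3],"dr":[0,0,0],"grip":1},
    {"xyz":[0.039,0.2,0.33],"dr":[0,0,0],"grip":1},
    {"xyz":[0.039,0.2,0.33],"dr":[0,0,0],"grip":1},
    {"xyz":[0.039,0.2,0.5],"dr":[0,0,0],"grip":1},
    {"xyz":[0.039,0.2,0.592],"dr":[0,0,0],"grip":1},
    {"xyz":[0.039,0.2,0.592],"dr":[0,0,0],"grip":1},
    {"xyz":[0.039,0.2,0.592],"dr":[0,0,0],"grip":1},
  ],
)

```text
t: 10.15
ee_pos: [0.4833, -0.3202, 0.0477]
eef_rot: [[-0.127, 0.992, 0.001], [0.992, 0.127, 0.003], [0.003, 0.001, -1.0]]
force: [1.5, -0.4, -1.1]
gripper_width: 0.0003
```

>>> carry_out(
  motion=[
    {"xyz":[0,0,0.01],"dr":[0,0,0],"grip":1},
    {"xyz":[0,0,0.015],"dr":[0,0,0],"grip":1},
    {"xyz":[0,0,0.02],"dr":[0,0,0],"grip":1},
    {"xyz":[0,0,0.025],"dr":[0,0,0],"grip":1},
    {"xyz":[0,0,0.03],"dr":[0,0,0],"grip":1},
    {"xyz":[0,0,0.033],"dr":[0,0,0],"grip":1},
  ],
)

```text
t: 10.65
ee_pos: [0.4839, -0.32, 0.0427]
eef_rot: [[-0.127, 0.992, 0.002], [0.992, 0.127, 0.004], [0.004, 0.003, -1.0]]
force: [-3.8, 5.3, 17.2]
gripper_width: -0.0003
```

```bash
python3 tilt.py
```

```text
54 best [-48 -50 -46] [58.6 58.4 57.9] right-edge [20 22 18] left-edge [-48 -50 -46]
0 best [4 2 0] [34.1 33.9 33.1] right-edge [10  8 12] left-edge [-20 -22 -18]
-54 best [-4 -2 -6] [109.1 107.9 106.4] right-edge [-2 -4  0] left-edge [-56 -18 -20]
t 10.7 cradle xy mm [ -0.1 -39.2] z 42.7 F [-2.2  3.6 13.4] w -0.0001 psi 97.3
```

>>> carry_out(
  motion=[
    {"xyz":[0,0,0.006],"dr":[0,0,0],"grip":1},
    {"xyz":[0,0,0.01],"dr":[0,0,0],"grip":1},
    {"xyz":[0,0,0.015],"dr":[0,0,0],"grip":1},
    {"xyz":[0,0,0.018],"dr":[0,0,0],"grip":1},
    {"xyz":[0,0,0.018],"dr":[0,0,0],"grip":1},
  ],
)

```text
t: 11.12
ee_pos: [0.4843, -0.3185, 0.0409]
eef_rot: [[-0.127, 0.992, 0.003], [0.992, 0.127, 0.007], [0.007, 0.004, -1.0]]
force: [-3.8, 6.8, 18.4]
gripper_width: -0.0002
```

```bash
python3 tilt.py
```

```text
54 best [-48 -50 -46] [57.3 56.9 56.8] right-edge [22 20 24] left-edge [-48 -50 -46]
0 best [0 2 4] [31.5 31.5 30.1] right-edge [ 8 10  6] left-edge [-20 -22 -18]
-54 best [2 0 4] [92.6 92.3 89. ] right-edge [2 4 0] left-edge [-56 -20 -18]
t 11.17 cradle xy mm [  0.4 -37.9] z 40.9 F [-3.6  7.1 17.1] w 0.0002 psi 97.3
```

>>> carry_out(
  motion=[
    {"xyz":[0,0,-0.15],"dr":[0,0,0],"grip":1},
    {"xyz":[0,0,-0.15],"dr":[0,0,0],"grip":1},
    {"xyz":[0.2,0,-0.15],"dr":[-0.0008,0,0],"grip":1},
    {"xyz":[0.388,0,-0.15],"dr":[-0.0008,0,0],"grip":1},
    {"xyz":[0.388,0,-0.15],"dr":[-0.0008,0,0],"grip":1},
    {"xyz":[0.388,0,-0.06],"dr":[-0.0008,0,0],"grip":1},
    {"xyz":[0.388,0,-0.035],"dr":[-0.0008,0,0],"grip":1},
    {"xyz":[0.388,0,-0.035],"dr":[-0.0008,0,0],"grip":1},
  ],
)

```text
t: 11.83
ee_pos: [0.4736, -0.2413, 0.0475]
eef_rot: [[-0.127, 0.992, 0.006], [0.992, 0.127, 0.009], [0.008, 0.007, -1.0]]
force: [-1.1, -0.3, 0.4]
gripper_width: 0.0002
```

```bash
python3 tilt.py
```

```text
54 best [-42 -44 -40] [35.3 35.1 34.5] right-edge [22 20 24] left-edge [-42 -40 -44]
0 best [4 2 6] [85.7 85.  80. ] right-edge [4 6 2] left-edge [-20 -22 -18]
-54 best [ 0  2 -2] [110.  109.1 107.4] right-edge [2 4 0] left-edge [-18 -16 -20]
t 11.88 cradle xy mm [-0.1 39.4] z 48.1 F [0.7 0.6 0.4] w -0.0002 psi 97.3
```

>>> carry_out(
  motion=[
    {"xyz":[0,0,0.006],"dr":[0,0.0012,0],"grip":1},
    {"xyz":[0,0,0.012],"dr":[0,0.0012,0],"grip":1},
    {"xyz":[0,0,0.018],"dr":[0,0.0012,0],"grip":1},
    {"xyz":[0,0,0.024],"dr":[0,0.0012,0],"grip":1},
    {"xyz":[0,0,0.03],"dr":[0,0.0012,0],"grip":1},
    {"xyz":[0,0,0.035],"dr":[0,0.0012,0],"grip":1},
    {"xyz":[0,0,0.038],"dr":[0,0.0012,0],"grip":1},
    {"xyz":[0,0,0.038],"dr":[0,0.0012,0],"grip":1},
  ],
)

```text
t: 12.55
ee_pos: [0.4753, -0.2449, 0.0422]
eef_rot: [[-0.125, 0.992, 0.01], [0.992, 0.125, 0.012], [0.011, 0.011, -1.0]]
force: [-1.0, -3.8, 11.2]
gripper_width: -0.0002
```

```bash
python3 tilt.py
```

```text
54 best [-44 -42 -46] [32.5 32.4 31.8] right-edge [12 10 14] left-edge [-40 -38 -42]
0 best [4 2 6] [90.  89.2 84.6] right-edge [4 6 2] left-edge [-20 -22 -18]
-54 best [ 0  2 -2] [110.2 109.1 107.8] right-edge [2 4 0] left-edge [-18 -16 -20]
t 12.6 cradle xy mm [ 0.9 36.3] z 42.3 F [-2.  -4.1  9.9] w -0.0 psi 97.2
```

>>> carry_out(
  motion=[
    {"xyz":[0.01,0,0.004],"dr":[0,0,0],"grip":1},
    {"xyz":[0.012,0,0.009],"dr":[0,0,0],"grip":1},
    {"xyz":[0.012,0,0.014],"dr":[0,0,0],"grip":1},
    {"xyz":[0.012,0,0.017],"dr":[0,0,0],"grip":1},
    {"xyz":[0.012,0,0.017],"dr":[0,0,0],"grip":1},
  ],
)

```text
t: 13.02
ee_pos: [0.4763, -0.2459, 0.0405]
eef_rot: [[-0.123, 0.992, 0.014], [0.992, 0.122, 0.008], [0.006, 0.015, -1.0]]
force: [-1.4, -5.5, 9.7]
gripper_width: 0.0001
```

```bash
python3 tilt.py; python3 - <<'E'
from h import *
W=lambda x,y,z,n=1:(*cw(x,y),z,97.3,n)
plan([[W(0,40,.07,2),W(-60,10,.15,4)]])
E
```

```text
54 best [  6   4 -42] [26.  25.2 23.8] right-edge [ 8  6 10] left-edge [-34 -36 -32]
0 best [4 2 6] [92.  91.3 86.2] right-edge [4 6 2] left-edge [-20 -22 -18]
-54 best [ 0  2 -2] [109.1 107.4 107. ] right-edge [2 4 0] left-edge [-18 -16 -20]
t 13.07 cradle xy mm [ 1.8 35.2] z 40.6 F [-0.7 -4.8  9.7] w 0.0 psi 97.0
t 13.07 [ 0.4763 -0.2459  0.0406] w 0.0 F [-0.7 -4.8  9.7]
0 xyz [0.025, -0.0069, -0.1472] dr [0.0023, -0.0009, -0.0007] n 2
0 xyz [-0.124, -0.3004, -0.5524] dr [0.0023, -0.0009, -0.0007] n 4
  rows 6
```

```bash
python3 - <<'E'
from h import *
W=lambda x,y,z,n=1:(*cw(x,y),z,97.3,n)
plan([[W(0,38,.07,2),W(-40,-48,.168,4)]])
E
```

```text
t 13.07 [ 0.4763 -0.2459  0.0406] w 0.0 F [-0.7 -4.8  9.7]
0 xyz [0.015, -0.0069, -0.1473] dr [0.0023, -0.0009, -0.0007] n 2
0 xyz [-0.413, -0.1977, -0.6427] dr [0.0023, -0.0009, -0.0007] n 4
  rows 6
```

>>> carry_out(
  motion=[
    {"xyz":[0.015,0,-0.147],"dr":[0,0,0],"grip":1},
    {"xyz":[0.015,0,-0.3],"dr":[0.0023,-0.0009,0],"grip":1},
    {"xyz":[-0.413,-0.198,-0.643],"dr":[0.0023,-0.0009,0],"grip":1},
    {"xyz":[-0.413,-0.198,-0.643],"dr":[0.0023,-0.0009,0],"grip":1},
    {"xyz":[-0.413,-0.198,-0.643],"dr":[0.0023,-0.0009,0],"grip":1},
    {"xyz":[-0.413,-0.198,-0.643],"dr":[0.0023,-0.0009,0],"grip":1},
  ],
)

```text
t: 13.57
ee_pos: [0.4443, -0.3414, 0.1728]
eef_rot: [[-0.115, 0.993, 0.006], [0.993, 0.115, -0.006], [-0.007, 0.005, -1.0]]
force: [0.2, 0.1, -0.2]
gripper_width: 0.0001
```

```bash
python3 tilt.py;  python3 - <<'E'
from h import *
s=arm.get_image("side")[:,:,::-1]; v=crop(s,330,195,440,285,7)
for k,col in((54,(0,0,255)),(0,(0,255,0)),(-54,(255,0,0))):
    q=np.array([(*cw(a,k+b),.059) for a,b in((-75,21.3),(75,21.3),(75,-21.3),(-75,-21.3))])
    u=(((proj("side",q)-[330,195])+.5)*7).astype(int); cv2.polylines(v,[u.reshape(-1,1,2)],True,col,1)
cv2.imwrite("pics/s7.png",v)
E
```

```text
54 best [6 4 8] [73.5 71.7 70.6] right-edge [ 8  6 10] left-edge [-14 -12 -16]
0 best [4 2 6] [85.3 84.7 80.3] right-edge [6 4 8] left-edge [-22 -20 -24]
-54 best [ 0  2 -2] [108.1 107.4 105.7] right-edge [2 4 0] left-edge [-18 -16 -20]
t 13.62 cradle xy mm [-41.1 -52. ] z 170.5 F [-0.4  0.9  0.8] w -0.0003 psi 96.7
```

View pics/s7.png

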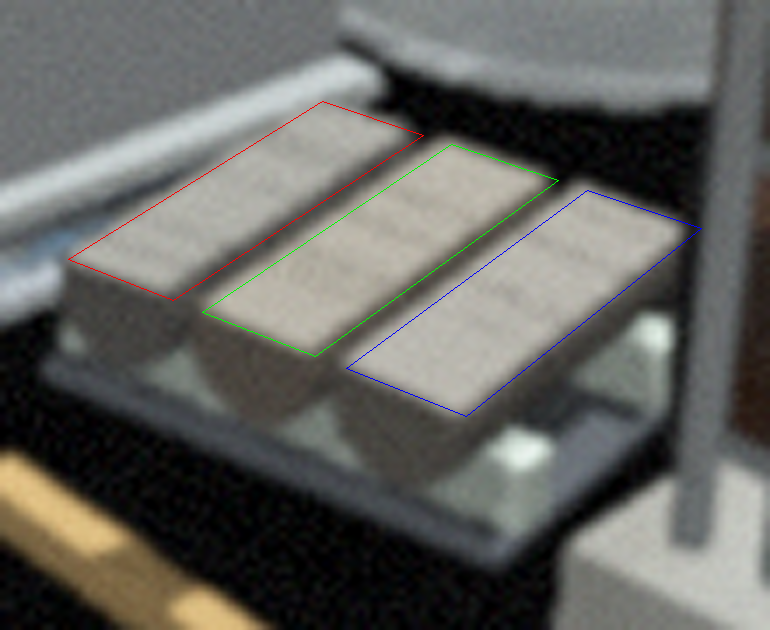

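All three faces now fit their level outlines within about 3°: left near (245,200), middle near (380,250), right near (520,300). Next is stick 1.

```bash
python3 - <<'E'
from h import *
S=(.3324,-.3268)
plan([[(*S,.12,84.9,5),(*S,.04,84.9,3)],[(*S,-.0148,84.9,4)]])
E
```

```text
t 13.67 [ 0.4452 -0.335   0.1688] w 0.0001 F [ 0.1  0.5 -0.7]
0 xyz [0.1083, -0.5553, 0.2431] dr [0.0003, 0.0001, 0.0333] n 5
0 xyz [0.1085, -0.5561, 0.6431] dr [0.0003, 0.0001, 0.0333] n 3
  rows 8
1 xyz [0.0, 0.0, 0.274] dr [0.0, 0.0, 0.0] n 4
  rows 4
```

>>> carry_out(
  motion=[
    {"xyz":[0.108,-0.555,0.243],"dr":[0,0,0.033],"grip":-0.3},
    {"xyz":[0.108,-0.555,0.243],"dr":[0,0,0.033],"grip":-0.3},
    {"xyz":[0.108,-0.555,0.243],"dr":[0,0,0.033],"grip":-0.3},
    {"xyz":[0.108,-0.555,0.243],"dr":[0,0,0.033],"grip":-0.3},
    {"xyz":[0.108,-0.556,0.643],"dr":[0,0,0.033],"grip":-0.3},
    {"xyz":[0.108,-0.556,0.643],"dr":[0,0,0.033],"grip":-0.3},
    {"xyz":[0.108,-0.556,0.643],"dr":[0,0,0.033],"grip":-0.3},
    {"xyz":[0.108,-0.556,0.643],"dr":[0,0,0.033],"grip":-0.3},
  ],
)

```text
t: 14.33
ee_pos: [0.331, -0.325, 0.0386]
eef_rot: [[0.086, 0.996, -0.003], [0.996, -0.086, 0.003], [0.003, -0.004, -1.0]]
force: [0.3, 0.4, -0.0]
gripper_width: 0.0555
```

```bash
python3 - <<'E'
from h import *
S=(.3324,-.3268); off()
plan([[(*S,-.0148,84.9,4)]])
E
```

```text
t 14.33 cradle xy mm [-152.4  -24.8] z 38.6 F [ 0.3  0.4 -0. ] w 0.0555 psi 85.0
t 14.33 [ 0.331  -0.325   0.0386] w 0.0555 F [ 0.3  0.4 -0. ]
0 xyz [-0.0092, 0.0085, 0.267] dr [-0.0006, -0.0004, 0.0004] n 4
  rows 4
```

>>> carry_out(
  motion=[
    {"xyz":[-0.009,0.008,0.15],"dr":[-0.0006,-0.0004,0],"grip":-0.3},
    {"xyz":[-0.009,0.008,0.26],"dr":[-0.0006,-0.0004,0],"grip":-0.3},
    {"xyz":[-0.009,0.008,0.264],"dr":[-0.0006,-0.0004,0],"grip":-0.3},
    {"xyz":[-0.009,0.008,0.264],"dr":[-0.0006,-0.0004,0],"grip":1},
    {"xyz":[-0.009,0.008,0.264],"dr":[-0.0006,-0.0004,0],"grip":1},
    {"xyz":[-0.009,0.008,0.264],"dr":[-0.0006,-0.0004,0],"grip":1},
    {"xyz":[-0.009,0.008,0.264],"dr":[-0.0006,-0.0004,0],"grip":1},
    {"xyz":[-0.009,0.008,0.264],"dr":[-0.0006,-0.0004,0],"grip":1},
  ],
  grip_force=40,
)

```text
t: 15.0
ee_pos: [0.3335, -0.3275, -0.0123]
eef_rot: [[0.086, 0.996, 0.003], [0.996, -0.086, -0.001], [-0.001, 0.003, -1.0]]
force: [-1.0, 1.4, 11.0]
gripper_width: 0.0151
```

```bash
python3 - <<'E'
from h import *
off()
W=lambda x,y,z,n=1:(*cw(x,y),z,97.3,n)
p=arm.sense()["ee_pos"]
plan([[(p[0],p[1],.11,85,4),W(-45,0,.11,6)]])
E
```

```text
t 15.0 cradle xy mm [-150.2  -27.6] z -12.3 F [-1.   1.4 11. ] w 0.0151 psi 85.0
t 15.0 [ 0.3335 -0.3275 -0.0123] w 0.0151 F [-1.   1.4 11. ]
0 xyz [-0.0004, 0.002, -0.6115] dr [0.0005, 0.0001, 0.0001] n 4
0 xyz [0.2463, 0.4867, -0.61] dr [0.0005, 0.0002, -0.034] n 6
  rows 10
```

>>> carry_out(
  motion=[
    {"xyz":[0,0,-0.2],"dr":[0,0,0],"grip":1},
    {"xyz":[0,0,-0.4],"dr":[0,0,0],"grip":1},
    {"xyz":[0,0,-0.61],"dr":[0,0,0],"grip":1},
    {"xyz":[0.1,0.2,-0.61],"dr":[0,0,-0.015],"grip":1},
    {"xyz":[0.246,0.487,-0.61],"dr":[0,0,-0.034],"grip":1},
    {"xyz":[0.246,0.487,-0.61],"dr":[0,0,-0.034],"grip":1},
    {"xyz":[0.246,0.487,-0.61],"dr":[0,0,-0.034],"grip":1},
    {"xyz":[0.246,0.487,-0.61],"dr":[0,0,-0.034],"grip":1},
  ],
)

```text
t: 15.67
ee_pos: [0.4359, -0.286, 0.1109]
eef_rot: [[-0.13, 0.992, 0.005], [0.992, 0.13, -0.001], [-0.002, 0.004, -1.0]]
force: [-1.5, 0.1, -0.2]
gripper_width: 0.0148
```

```bash
python3 - <<'E'
from h import *
off()
W=lambda x,y,z,n=1:(*cw(x,y),z,97.3,n)
plan([[W(-45,0,.07,2),W(-45,0,.0475)]])
# stick estimate in side view
s=arm.get_image("side"); h=cv2.cvtColor(s,cv2.COLOR_RGB2HSV); m=cv2.inRange(h,(10,70,90),(35,255,255)); q=np.argwhere(m[:,330:430])
p=np.array(arm.sense()["ee_pos"]); 
cv2.imwrite("pics/last_s.png",s[:,:,::-1])
n,l,st,ce=cv2.connectedComponentsWithStats(m); print([(a.tolist(),c.round(1).tolist()) for a,c in zip(st[1:],ce[1:]) if a[4]>60])
b=np.array([p[0],p[1],p[2]+.0123+.008]); d=np.r_[-np.sin(np.radians(7.3)),np.cos(np.radians(7.3)),0]*.085
print(proj("side",[b-d,b,b+d]).round(1))
E
```

```text
t 15.67 cradle xy mm [-43.3   0.5] z 110.9 F [-1.5  0.1 -0.2] w 0.0148 psi 97.5
t 15.67 [ 0.4359 -0.286   0.1109] w 0.0148 F [-1.5  0.1 -0.2]
0 xyz [-0.0022, -0.0092, 0.2047] dr [0.0007, 0.0003, 0.0004] n 2
0 xyz [-0.002, -0.0096, 0.3172] dr [0.0007, 0.0003, 0.0004] n 1
  rows 3
[([154, 118, 29, 7, 63], [168.7, 120.3]), ([153, 125, 44, 12, 117], [171.8, 130.0]), ([342, 193, 26, 16, 241], [354.5, 200.3]), ([376, 204, 35, 20, 347], [393.6, 212.9])]
[[410.1 219.6]
 [375.4 208. ]
 [344.3 197.7]]
```

>>> carry_out(
  motion=[
    {"xyz":[-0.002,-0.009,0.15],"dr":[0,0,0],"grip":1},
    {"xyz":[-0.002,-0.009,0.26],"dr":[0.0007,0,0],"grip":1},
    {"xyz":[-0.002,-0.009,0.3],"dr":[0.0007,0,0],"grip":1},
    {"xyz":[-0.002,-0.009,0.315],"dr":[0.0007,0,0],"grip":1},
    {"xyz":[-0.002,-0.009,0.315],"dr":[0.0007,0,0],"grip":1},
    {"xyz":[-0.002,-0.009,0.315],"dr":[0.0007,0,0],"grip":1},
  ],
)

```text
t: 16.22
ee_pos: [0.4321, -0.2885, 0.0484]
eef_rot: [[-0.125, 0.992, -0.001], [0.992, 0.125, -0.002], [-0.002, -0.001, -1.0]]
force: [0.8, -0.0, -1.0]
gripper_width: 0.0148
```

```bash
python3 -c "from h import *;off()"
```

```text
t 16.22 cradle xy mm [-47.5  -1.5] z 48.4 F [ 0.8 -0.  -1. ] w 0.0148 psi 97.2
```

>>> carry_out(
  motion=[
    {"xyz":[0.005,0.01,0.004],"dr":[0,0,0],"grip":1},
    {"xyz":[0.005,0.01,0.009],"dr":[0,0,0],"grip":1},
    {"xyz":[0.005,0.01,0.009],"dr":[0,0,0],"grip":1},
  ],
)

```text
t: 16.47
ee_pos: [0.4344, -0.2876, 0.0471]
eef_rot: [[-0.125, 0.992, 0.001], [0.992, 0.125, -0.003], [-0.003, 0.0, -1.0]]
force: [-0.4, 1.2, 2.1]
gripper_width: 0.0145
```

```bash
python3 -c "from h import *;off()"
```

```text
t 16.47 cradle xy mm [-45.   -0.9] z 47.1 F [-0.4  1.2  2.1] w 0.0145 psi 97.2
```

>>> carry_out(
  motion=[
    {"xyz":[0,0,0],"dr":[0,0,0],"grip":0},
    {"xyz":[0,0,0],"dr":[0,0,0],"grip":0},
    {"xyz":[0,0,0],"dr":[0,0,0],"grip":0},
    {"xyz":[0,0,-0.15],"dr":[0,0,0],"grip":0},
    {"xyz":[0,0,-0.35],"dr":[0,0,0],"grip":0},
    {"xyz":[0,0,-0.75],"dr":[0,0,0],"grip":0},
    {"xyz":[0,0,-0.75],"dr":[0,0,0],"grip":0},
    {"xyz":[0,0,-0.75],"dr":[0,0,0],"grip":0},
    {"xyz":[0,0,-0.75],"dr":[0,0,0],"grip":0},
  ],
)

```text
t: 17.22
ee_pos: [0.4357, -0.2877, 0.1993]
eef_rot: [[-0.126, 0.992, 0.006], [0.992, 0.126, -0.004], [-0.005, 0.005, -1.0]]
force: [-1.4, 0.4, -0.6]
gripper_width: 0.0426
```

```bash
python3 - <<'E'
from h import *
S=(.5086,.1458)
plan([[(.45,-.12,.2,130,5)],[(.49,.04,.19,150,6)],[(*S,.13,174.5,5),(*S,.05,174.5,3)]])
E
```

```text
t 17.22 [ 0.4357 -0.2877  0.1993] w 0.0426 F [-1.4  0.4 -0.6]
0 xyz [0.8229, 0.1762, -0.0067] dr [0.0006, 0.0009, -0.0911] n 5
  rows 5
1 xyz [0.4843, 0.6674, 0.05] dr [0.0, 0.0, -0.0556] n 6
  rows 6
2 xyz [0.184, 0.5046, 0.3] dr [0.0, 0.0, -0.0681] n 5
2 xyz [0.184, 0.5046, 0.7] dr [0.0, 0.0, -0.0681] n 3
  rows 8
```

>>> carry_out(
  motion=[
    {"xyz":[0.823,0.176,-0.007],"dr":[0,0,-0.091],"grip":-0.2},
    {"xyz":[0.823,0.176,-0.007],"dr":[0,0,-0.091],"grip":-0.2},
    {"xyz":[0.823,0.176,-0.007],"dr":[0,0,-0.091],"grip":-0.2},
    {"xyz":[0.823,0.176,-0.007],"dr":[0,0,-0.091],"grip":-0.2},
    {"xyz":[0.823,0.176,-0.007],"dr":[0,0,-0.091],"grip":-0.2},
    {"xyz":[0.823,0.176,-0.007],"dr":[0,0,-0.091],"grip":-0.2},
    {"xyz":[0.823,0.176,-0.007],"dr":[0,0,-0.091],"grip":-0.2},
  ],
)

```text
t: 17.8
ee_pos: [0.4491, -0.1199, 0.1991]
eef_rot: [[-0.641, 0.767, 0.003], [0.767, 0.641, -0.004], [-0.005, -0.0, -1.0]]
force: [-0.7, -0.2, -0.0]
gripper_width: 0.0513
```

>>> carry_out(
  motion=[
    {"xyz":[0.484,0.667,0.05],"dr":[0,0,-0.056],"grip":-0.2},
    {"xyz":[0.484,0.667,0.05],"dr":[0,0,-0.056],"grip":-0.2},
    {"xyz":[0.484,0.667,0.05],"dr":[0,0,-0.056],"grip":-0.2},
    {"xyz":[0.484,0.667,0.05],"dr":[0,0,-0.056],"grip":-0.2},
    {"xyz":[0.484,0.667,0.05],"dr":[0,0,-0.056],"grip":-0.2},
    {"xyz":[0.484,0.667,0.05],"dr":[0,0,-0.056],"grip":-0.2},
  ],
)

```text
t: 18.3
ee_pos: [0.4894, 0.0403, 0.1875]
eef_rot: [[-0.866, 0.5, 0.002], [0.5, 0.866, -0.005], [-0.004, -0.004, -1.0]]
force: [-1.3, -1.0, -0.2]
gripper_width: 0.0512
```

```bash
python3 - <<'E'
from h import *
S=(.5086,.1458)
plan([[(*S,.13,174.5,5),(*S,.03,174.5,3)]])
# tilt + stick1 check in side
import tilt; tilt.face()
def stick(cam_,z,box):
    s=arm.get_image(cam_); h=cv2.cvtColor(s,cv2.COLOR_RGB2HSV); m=cv2.inRange(h,(10,70,90),(35,255,255)); x0,y0,x1,y1=box
    n,l,st,ce=cv2.connectedComponentsWithStats(m)
    for i in range(1,n):
        if st[i,4]>60 and x0<ce[i,0]<x1 and y0<ce[i,1]<y1:
            P=np.array([ray(cam_,u,v,z)[:2] for v,u in np.argwhere(l==i)]).astype(np.float32)
            (a,b),(w,hh),_=cv2.minAreaRect(P); d=cv2.fitLine(P,2,0,.01,.01).ravel(); r=np.array([a,b])-C0
            c,q=np.cos(np.radians(YAW)),np.sin(np.radians(YAW))
            print(cam_,"cradle mm",((c*r[0]+q*r[1])*1e3).round(1),((-q*r[0]+c*r[1])*1e3).round(1),"dims",round(w,3),round(hh,3),"dir",np.degrees(np.arctan2(d[1],d[0])).round(1))
stick("top",.072,(340,180,440,300))
for zz in(.075,): 
    s=arm.get_image("side"); h=cv2.cvtColor(s,cv2.COLOR_RGB2HSV); m=cv2.inRange(h,(10,70,90),(35,255,255)); n,l,st,ce=cv2.connectedComponentsWithStats(m); print([(a.tolist(),c.round(1).tolist()) for a,c in zip(st[1:],ce[1:]) if a[4]>60])
q=np.array([(*cw(-45+a,b),.067+c) for a in(-8e0,8) for b in(-85,85) for c in(-.008,.008)]);u=proj("side",q);print(u.min(0),u.max(0))
cv2.imwrite("pics/tA.png",arm.get_image("top")[:,:,::-1])
E
```

```text
t 18.3 [0.4894 0.0403 0.1875] w 0.0512 F [-1.3 -1.  -0.2]
0 xyz [0.1817, 0.5057, 0.285] dr [-0.0007, 0.0005, -0.068] n 5
0 xyz [0.1838, 0.5076, 0.785] dr [-0.0007, 0.0005, -0.068] n 3
  rows 8
54 best [6 4 8] [44.7 43.5 42.3] right-edge [6 8 4] left-edge [ -8  -6 -10]
0 best [4 2 6] [51.6 51.4 48.2] right-edge [4 6 2] left-edge [-24 -22 -26]
-54 best [2 4 0] [68.9 68.4 67.6] right-edge [4 6 2] left-edge [-20 -18 -22]
top cradle mm -44.8 -2.5 dims 0.019 0.171 dir -82.7
[([153, 128, 23, 9, 69], [162.8, 131.6]), ([342, 219, 67, 31, 669], [375.4, 234.1])]
[341.76117801 218.13853308] [409.96432101 251.17728861]
```

>>> carry_out(
  motion=[
    {"xyz":[0.182,0.506,0.285],"dr":[0,0,-0.068],"grip":-0.2},
    {"xyz":[0.182,0.506,0.285],"dr":[0,0,-0.068],"grip":-0.2},
    {"xyz":[0.182,0.506,0.285],"dr":[0,0,-0.068],"grip":-0.2},
    {"xyz":[0.182,0.506,0.285],"dr":[0,0,-0.068],"grip":-0.2},
    {"xyz":[0.184,0.508,0.785],"dr":[0,0,-0.068],"grip":-0.2},
    {"xyz":[0.184,0.508,0.785],"dr":[0,0,-0.068],"grip":-0.2},
    {"xyz":[0.184,0.508,0.785],"dr":[0,0,-0.068],"grip":-0.2},
    {"xyz":[0.184,0.508,0.785],"dr":[0,0,-0.068],"grip":-0.2},
  ],
)

```text
t: 19.17
ee_pos: [0.506, 0.1401, 0.0273]
eef_rot: [[-0.995, 0.103, -0.004], [0.103, 0.995, -0.009], [0.003, -0.009, -1.0]]
force: [-0.6, -0.4, -0.5]
gripper_width: 0.0508
```

```bash
python3 - <<'E'
from h import *
S=(.5086,.1458)
plan([[(*S,-.0115,174.5,5)]])
E
```

```text
t 19.17 [0.506  0.1401 0.0273] w 0.0508 F [-0.6 -0.4 -0.5]
0 xyz [-0.0105, 0.0317, 0.1934] dr [-0.0014, -0.0005, -0.0012] n 5
  rows 5
```

>>> carry_out(
  motion=[
    {"xyz":[-0.01,0.032,0],"dr":[-0.0014,-0.0005,-0.001],"grip":-0.2},
    {"xyz":[-0.01,0.032,0.12],"dr":[-0.0014,-0.0005,-0.001],"grip":-0.2},
    {"xyz":[-0.01,0.032,0.198],"dr":[-0.0014,-0.0005,-0.001],"grip":-0.2},
    {"xyz":[-0.01,0.032,0.198],"dr":[-0.0014,-0.0005,-0.001],"grip":-0.2},
    {"xyz":[-0.01,0.032,0.198],"dr":[-0.0014,-0.0005,-0.001],"grip":1},
    {"xyz":[-0.01,0.032,0.198],"dr":[-0.0014,-0.0005,-0.001],"grip":1},
    {"xyz":[-0.01,0.032,0.198],"dr":[-0.0014,-0.0005,-0.001],"grip":1},
    {"xyz":[-0.01,0.032,0.198],"dr":[-0.0014,-0.0005,-0.001],"grip":1},
    {"xyz":[-0.01,0.032,0.198],"dr":[-0.0014,-0.0005,-0.001],"grip":1},
  ],
)

```text
t: 19.92
ee_pos: [0.51, 0.1462, -0.0105]
eef_rot: [[-0.995, 0.097, 0.003], [0.098, 0.995, 0.001], [-0.003, 0.001, -1.0]]
force: [-1.2, -0.9, 7.3]
gripper_width: 0.0145
```

```bash
python3 - <<'E'
from h import *
off(); p=arm.sense()["ee_pos"]
W=lambda x,y,z,n=1:(*cw(x,y),z,97.3,n)
plan([[(p[0],p[1],.18,174.5,6)],[(.51,-.01,.18,140,5)],[(.52,-.16,.17,110,5)],[W(45,0,.11,5)]])
E
```

```text
t 19.92 cradle xy mm [ 85.  419.8] z -10.5 F [-1.2 -0.9  7.3] w 0.0145 psi 174.4
t 19.92 [ 0.51    0.1462 -0.0105] w 0.0145 F [-1.2 -0.9  7.3]
0 xyz [-0.0027, 0.0012, -0.9527] dr [0.0002, 0.0004, -0.0003] n 6
  rows 6
1 xyz [-0.0751, -0.7773, 0.0] dr [0.0, 0.0, 0.0958] n 5
  rows 5
2 xyz [-0.5204, -0.5424, 0.05] dr [0.0, 0.0, 0.0833] n 5
  rows 5
3 xyz [-0.5479, -0.1801, 0.3] dr [0.0, 0.0, 0.0353] n 5
  rows 5
```

>>> carry_out(
  motion=[
    {"xyz":[0,0,-0.2],"dr":[0,0,0],"grip":1},
    {"xyz":[0,0,-0.4],"dr":[0,0,0],"grip":1},
    {"xyz":[0,0,-0.6],"dr":[0,0,0],"grip":1},
    {"xyz":[0,0,-0.8],"dr":[0,0,0],"grip":1},
    {"xyz":[0,0,-0.95],"dr":[0,0,0],"grip":1},
    {"xyz":[0,0,-0.95],"dr":[0,0,0],"grip":1},
  ],
)

```text
t: 20.42
ee_pos: [0.5136, 0.1471, 0.1871]
eef_rot: [[-0.995, 0.098, 0.014], [0.098, 0.995, 0.007], [-0.014, 0.008, -1.0]]
force: [0.8, 0.8, -0.6]
gripper_width: 0.0142
```

>>> carry_out(
  motion=[
    {"xyz":[-0.02,-0.2,0],"dr":[0,0,0.02],"grip":1},
    {"xyz":[-0.04,-0.4,0],"dr":[0,0,0.04],"grip":1},
    {"xyz":[-0.06,-0.6,0],"dr":[0,0,0.06],"grip":1},
    {"xyz":[-0.075,-0.777,0],"dr":[0,0,0.08],"grip":1},
    {"xyz":[-0.075,-0.777,0],"dr":[0,0,0.096],"grip":1},
    {"xyz":[-0.075,-0.777,0],"dr":[0,0,0.096],"grip":1},
  ],
)

```text
t: 20.92
ee_pos: [0.513, -0.0117, 0.1866]
eef_rot: [[-0.758, 0.652, 0.016], [0.652, 0.758, 0.007], [-0.007, 0.015, -1.0]]
force: [0.1, 0.2, -0.1]
gripper_width: 0.0146
```

>>> carry_out(
  motion=[
    {"xyz":[-0.13,-0.13,0],"dr":[0,0,0.02],"grip":1},
    {"xyz":[-0.26,-0.27,0],"dr":[0,0,0.04],"grip":1},
    {"xyz":[-0.39,-0.4,0],"dr":[0,0,0.06],"grip":1},
    {"xyz":[-0.52,-0.542,0.02],"dr":[0,0,0.08],"grip":1},
    {"xyz":[-0.52,-0.542,0.05],"dr":[0,0,0.083],"grip":1},
    {"xyz":[-0.52,-0.542,0.05],"dr":[0,0,0.083],"grip":1},
  ],
)

```text
t: 21.42
ee_pos: [0.5207, -0.1627, 0.175]
eef_rot: [[-0.331, 0.943, 0.014], [0.944, 0.331, 0.007], [0.001, 0.016, -1.0]]
force: [-0.9, -0.2, 0.0]
gripper_width: 0.0145
```

```bash
python3 - <<'E'
from h import *
off()
W=lambda x,y,z,n=1:(*cw(x,y),z,97.3,n)
plan([[W(45,1,.16,5),W(45,1,.08,3)]])
E
```

```text
t 21.42 cradle xy mm [ 56.3 112. ] z 175.0 F [-0.9 -0.2  0. ] w 0.0145 psi 109.4
t 21.42 [ 0.5207 -0.1627  0.175 ] w 0.0145 F [-0.9 -0.2  0. ]
0 xyz [-0.5312, -0.1725, 0.0714] dr [0.0025, -0.0005, 0.0335] n 5
0 xyz [-0.5318, -0.1789, 0.4714] dr [0.0025, -0.0005, 0.0335] n 3
  rows 8
```

>>> carry_out(
  motion=[
    {"xyz":[-0.2,-0.06,0.07],"dr":[0,0,0.015],"grip":1},
    {"xyz":[-0.4,-0.12,0.07],"dr":[0.0025,0,0.03],"grip":1},
    {"xyz":[-0.531,-0.173,0.07],"dr":[0.0025,0,0.0335],"grip":1},
    {"xyz":[-0.531,-0.173,0.07],"dr":[0.0025,0,0.0335],"grip":1},
    {"xyz":[-0.531,-0.173,0.07],"dr":[0.0025,0,0.0335],"grip":1},
    {"xyz":[-0.531,-0.176,0.27],"dr":[0.0025,0,0.0335],"grip":1},
    {"xyz":[-0.532,-0.179,0.46],"dr":[0.0025,0,0.0335],"grip":1},
    {"xyz":[-0.532,-0.179,0.46],"dr":[0.0025,0,0.0335],"grip":1},
    {"xyz":[-0.532,-0.179,0.46],"dr":[0.0025,0,0.0335],"grip":1},
  ],
)

```text
t: 22.17
ee_pos: [0.5229, -0.2709, 0.0812]
eef_rot: [[-0.132, 0.991, -0.005], [0.991, 0.132, 0.006], [0.007, -0.004, -1.0]]
force: [0.3, 0.4, -0.3]
gripper_width: 0.0146
```

```bash
python3 - <<'E'
from h import *
off()
W=lambda x,y,z,n=1:(*cw(x,y),z,97.3,n)
plan([[W(45,1,.0495,5)]])
s=arm.get_image("side"); h=cv2.cvtColor(s,cv2.COLOR_RGB2HSV); m=cv2.inRange(h,(10,70,90),(35,255,255)); n,l,st,ce=cv2.connectedComponentsWithStats(m); print([(a.tolist(),c.round(1).tolist()) for a,c in zip(st[1:],ce[1:]) if a[4]>40])
p=np.array(arm.sense()["ee_pos"]); b=np.array([p[0],p[1],p[2]+.0105+.008]); d=np.r_[-np.sin(np.radians(7.3)),np.cos(np.radians(7.3)),0]*.085; e=np.r_[.008,0,0];z=np.r_[0,0,.008]
u=proj("side",[b+i*d+j*e+k*z for i in(-1,1) for j in(-1,1) for k in(-1,1)]); print(u.min(0),u.max(0))
E
```

```text
t 22.17 cradle xy mm [44.9  4.4] z 81.2 F [ 0.3  0.4 -0.3] w 0.0146 psi 97.6
t 22.17 [ 0.5229 -0.2709  0.0812] w 0.0146 F [ 0.3  0.4 -0.3]
0 xyz [-0.0182, 0.0012, 0.1583] dr [-0.0006, -0.0011, 0.0008] n 5
  rows 5
[([155, 127, 24, 10, 68], [164.4, 131.2]), ([362, 193, 66, 28, 508], [395.8, 206.7]), ([342, 219, 67, 31, 663], [375.7, 234.3])]
[363.36214789 192.33970306] [430.80484117 220.52695977]
```

>>> carry_out(
  motion=[
    {"xyz":[-0.035,0,0.05],"dr":[-0.0006,-0.001,0],"grip":1},
    {"xyz":[-0.035,0,0.12],"dr":[-0.0006,-0.001,0],"grip":1},
    {"xyz":[-0.035,0,0.155],"dr":[-0.0006,-0.001,0],"grip":1},
    {"xyz":[-0.035,0,0.162],"dr":[-0.0006,-0.001,0],"grip":1},
    {"xyz":[-0.035,0,0.162],"dr":[-0.0006,-0.001,0],"grip":1},
    {"xyz":[-0.035,0,0.162],"dr":[-0.0006,-0.001,0],"grip":1},
  ],
)

```text
t: 22.72
ee_pos: [0.5251, -0.2795, 0.0508]
eef_rot: [[-0.13, 0.991, 0.004], [0.991, 0.13, -0.002], [-0.002, 0.003, -1.0]]
force: [-0.2, -0.7, -0.2]
gripper_width: 0.0144
```

```bash
python3 -c "from h import *;off()"
```

```text
t 22.72 cradle xy mm [46.  -4.4] z 50.8 F [-0.2 -0.7 -0.2] w 0.0144 psi 97.5
```

Another 2.2 mm down, then release and raise.

>>> carry_out(
  motion=[
    {"xyz":[0.005,-0.005,0.006],"dr":[0,0,0],"grip":1},
    {"xyz":[0.005,-0.005,0.011],"dr":[0,0,0],"grip":1},
    {"xyz":[0.005,-0.005,0.012],"dr":[0,0,0],"grip":1},
  ],
)

```text
t: 22.97
ee_pos: [0.5241, -0.2788, 0.0489]
eef_rot: [[-0.13, 0.991, 0.004], [0.991, 0.13, -0.002], [-0.002, 0.004, -1.0]]
force: [-1.5, 0.9, 4.7]
gripper_width: 0.0144
```

```bash
python3 - <<'E'
from h import *
off()
p=arm.sense()["ee_pos"]
SL=(.5281,.2231)
plan([[(p[0],p[1],.2,97.3,5)],[(.53,-.12,.2,120,5)],[(.52,.05,.2,150,5)],[(*SL,.15,180+9.4,5)]])
E
```

```text
t 22.97 cradle xy mm [45.  -3.5] z 48.9 F [-1.5  0.9  4.7] w 0.0144 psi 97.5
t 22.97 [ 0.5241 -0.2788  0.0489] w 0.0144 F [-1.5  0.9  4.7]
0 xyz [-0.0016, 0.0029, -0.7554] dr [0.0006, 0.0003, 0.0005] n 5
  rows 5
1 xyz [0.7838, 0.13, 0.0] dr [0.0, 0.0, -0.0631] n 5
  rows 5
2 xyz [0.7611, 0.3817, 0.0] dr [0.0, 0.0, -0.0833] n 5
  rows 5
3 xyz [0.3977, 0.7698, 0.25] dr [0.0, 0.0, -0.1094] n 5
  rows 5
```

>>> carry_out(
  motion=[
    {"xyz":[0,0,0],"dr":[0,0,0],"grip":0},
    {"xyz":[0,0,0],"dr":[0,0,0],"grip":0},
    {"xyz":[0,0,0],"dr":[0,0,0],"grip":0},
    {"xyz":[0,0,-0.15],"dr":[0,0,0],"grip":0},
    {"xyz":[0,0,-0.35],"dr":[0,0,0],"grip":0},
    {"xyz":[0,0,-0.75],"dr":[0,0,0],"grip":0},
    {"xyz":[0,0,-0.75],"dr":[0,0,0],"grip":0},
    {"xyz":[0,0,-0.75],"dr":[0,0,0],"grip":0},
    {"xyz":[0,0,-0.75],"dr":[0,0,0],"grip":0},
  ],
)

```text
t: 23.72
ee_pos: [0.5249, -0.2793, 0.2015]
eef_rot: [[-0.13, 0.991, 0.009], [0.991, 0.13, -0.003], [-0.004, 0.009, -1.0]]
force: [0.1, 0.4, -1.2]
gripper_width: 0.0428
```

```bash
python3 - <<'E'
from h import *
off()
SL=(.5281,.2231)
plan([[(.53,-.12,.2,70,6)],[(.52,.05,.2,35,7)],[(*SL,.15,9.4,6)]])
E
```

```text
t 23.72 cradle xy mm [45.8 -4.1] z 201.5 F [ 0.1  0.4 -1.2] w 0.0428 psi 97.5
t 23.72 [ 0.5249 -0.2793  0.2015] w 0.0428 F [ 0.1  0.4 -1.2]
0 xyz [0.7863, 0.129, 0.0053] dr [0.0015, 0.0003, 0.0764] n 6
  rows 6
1 xyz [0.7816, -0.3377, 0.0] dr [0.0, 0.0, 0.0972] n 7
  rows 7
2 xyz [0.5296, -0.6857, 0.25] dr [0.0, 0.0, 0.0711] n 6
  rows 6
```

>>> carry_out(
  motion=[
    {"xyz":[0.786,0.129,0],"dr":[0.0015,0,0.076],"grip":-0.6},
    {"xyz":[0.786,0.129,0],"dr":[0.0015,0,0.076],"grip":-0.6},
    {"xyz":[0.786,0.129,0],"dr":[0.0015,0,0.076],"grip":-0.6},
    {"xyz":[0.786,0.129,0],"dr":[0.0015,0,0.076],"grip":-0.6},
    {"xyz":[0.786,0.129,0],"dr":[0.0015,0,0.076],"grip":-0.6},
    {"xyz":[0.786,0.129,0],"dr":[0.0015,0,0.076],"grip":-0.6},
  ],
)

```text
t: 24.22
ee_pos: [0.5298, -0.1159, 0.1995]
eef_rot: [[0.333, 0.943, -0.003], [0.943, -0.333, -0.001], [-0.002, -0.002, -1.0]]
force: [0.1, 0.0, -0.0]
gripper_width: 0.0682
```

>>> carry_out(
  motion=[
    {"xyz":[0.782,-0.338,0],"dr":[0,0,0.097],"grip":-0.6},
    {"xyz":[0.782,-0.338,0],"dr":[0,0,0.097],"grip":-0.6},
    {"xyz":[0.782,-0.338,0],"dr":[0,0,0.097],"grip":-0.6},
    {"xyz":[0.782,-0.338,0],"dr":[0,0,0.097],"grip":-0.6},
    {"xyz":[0.782,-0.338,0],"dr":[0,0,0.097],"grip":-0.6},
    {"xyz":[0.782,-0.338,0],"dr":[0,0,0.097],"grip":-0.6},
    {"xyz":[0.782,-0.338,0],"dr":[0,0,0.097],"grip":-0.6},
  ],
)

```text
t: 24.8
ee_pos: [0.5178, 0.0534, 0.1987]
eef_rot: [[0.811, 0.585, -0.004], [0.585, -0.811, -0.003], [-0.005, 0.0, -1.0]]
force: [0.7, -1.0, 0.1]
gripper_width: 0.0682
```

```bash
cat > chk.py <<'E'
from h import *
s=arm.get_image("side"); h=cv2.cvtColor(s,cv2.COLOR_RGB2HSV); m=cv2.inRange(h,(10,70,90),(35,255,255)); n,l,st,ce=cv2.connectedComponentsWithStats(m); print([(a.tolist(),c.round(1).tolist()) for a,c in zip(st[1:],ce[1:]) if a[4]>40 and c[0]>300])
for X in(-45,45):
    q=np.array([(*cw(X+a,b),.067+c) for a in(-8,8) for b in(-85,85) for c in(-.008,.008)]);u=proj("side",q);print(X,u.min(0).round(1),u.max(0).round(1))
s=arm.get_image("top"); h=cv2.cvtColor(s,cv2.COLOR_RGB2HSV); m=cv2.inRange(h,(10,70,90),(35,255,255)); n,l,st,ce=cv2.connectedComponentsWithStats(m)
for i in range(1,n):
    if st[i,4]>60 and 340<ce[i,0]<440 and 180<ce[i,1]<300:
        P=np.array([ray("top",u,v,.072)[:2] for v,u in np.argwhere(l==i)]).astype(np.float32)
        (a,b),(w,hh),_=cv2.minAreaRect(P); d=cv2.fitLine(P,2,0,.01,.01).ravel(); r=np.array([a,b])-C0
        c,q=np.cos(np.radians(YAW)),np.sin(np.radians(YAW))
        print("cradle mm",((c*r[0]+q*r[1])*1e3).round(1),((-q*r[0]+c*r[1])*1e3).round(1),"dims",round(w,3),round(hh,3),"dir",np.degrees(np.arctan2(d[1],d[0])).round(1))
E
python3 chk.py; python3 - <<'E'
import tilt; from h import *; tilt.face()
SL=(.5281,.2231)
plan([[(*SL,.12,9.4,6)]])
E
```

```text
[([365, 206, 63, 29, 620], [396.8, 219.4]), ([342, 219, 67, 31, 666], [375.4, 234.1])]
-45 [341.8 218.1] [410.  251.2]
45 [363.9 205.2] [429.8 234.7]
cradle mm 45.1 -4.4 dims 0.02 0.174 dir -82.2
cradle mm -44.8 -2.5 dims 0.019 0.171 dir -82.8
54 best [6 4 8] [30.5 30.1 28.4] right-edge [6 8 4] left-edge [ -8 -10  -6]
0 best [2 4 0] [32.5 32.2 30.3] right-edge [6 4 8] left-edge [-18 -16 -14]
-54 best [2 4 0] [48.6 48.  47.7] right-edge [4 6 2] left-edge [-12 -14 -10]
t 24.95 [0.518  0.0515 0.1993] w 0.0684 F [ 0.1 -1.8 -0.4]
0 xyz [0.541, -0.6687, 0.3947] dr [0.0001, 0.0006, 0.0726] n 6
  rows 6
```

>>> carry_out(
  motion=[
    {"xyz":[0.541,-0.669,0.1],"dr":[0,0,0.073],"grip":-0.45},
    {"xyz":[0.541,-0.669,0.3],"dr":[0,0,0.073],"grip":-0.45},
    {"xyz":[0.541,-0.669,0.395],"dr":[0,0,0.073],"grip":-0.45},
    {"xyz":[0.541,-0.669,0.395],"dr":[0,0,0.073],"grip":-0.45},
    {"xyz":[0.541,-0.669,0.395],"dr":[0,0,0.073],"grip":-0.45},
    {"xyz":[0.541,-0.669,0.6],"dr":[0,0,0.073],"grip":-0.45},
    {"xyz":[0.541,-0.669,0.8],"dr":[0,0,0.073],"grip":-0.45},
    {"xyz":[0.541,-0.669,0.8],"dr":[0,0,0.073],"grip":-0.45},
    {"xyz":[0.541,-0.669,0.8],"dr":[0,0,0.073],"grip":-0.45},
  ],
)

```text
t: 25.7
ee_pos: [0.5273, 0.2205, 0.0383]
eef_rot: [[0.987, 0.159, -0.006], [0.159, -0.987, -0.004], [-0.007, 0.003, -1.0]]
force: [0.0, 0.5, 0.9]
gripper_width: 0.0619
```

```bash
python3 - <<'E'
from h import *
off()
SL=(.5281,.2231)
plan([[(*SL,.01,9.4,3),(*SL,-.013,9.4,3)]])
E
```

```text
t 25.7 cradle xy mm [111.7 491.3] z 38.3 F [0.  0.5 0.9] w 0.0619 psi 9.1
t 25.7 [0.5273 0.2205 0.0383] w 0.0619 F [0.  0.5 0.9]
0 xyz [0.0067, -0.0128, 0.1416] dr [0.0005, 0.0011, -0.0008] n 3
0 xyz [0.0075, -0.0131, 0.2566] dr [0.0005, 0.0011, -0.0008] n 3
  rows 6
```

>>> carry_out(
  motion=[
    {"xyz":[0.007,-0.013,0.05],"dr":[0,0.001,0],"grip":-0.45},
    {"xyz":[0.007,-0.013,0.14],"dr":[0,0.001,0],"grip":-0.45},
    {"xyz":[0.007,-0.013,0.2],"dr":[0,0.001,0],"grip":-0.45},
    {"xyz":[0.007,-0.013,0.25],"dr":[0,0.001,0],"grip":-0.45},
    {"xyz":[0.007,-0.013,0.26],"dr":[0,0.001,0],"grip":-0.45},
    {"xyz":[0.007,-0.013,0.26],"dr":[0,0.001,0],"grip":-0.45},
  ],
)

```text
t: 26.2
ee_pos: [0.5281, 0.2228, -0.0136]
eef_rot: [[0.987, 0.158, 0.0], [0.158, -0.987, -0.003], [-0.0, 0.003, -1.0]]
force: [0.7, -0.1, 0.8]
gripper_width: 0.0617
```

>>> carry_out(
  motion=[
    {"xyz":[0,0,0.008],"dr":[0,0,0],"grip":-0.45},
    {"xyz":[0,0,0.016],"dr":[0,0,0],"grip":-0.45},
    {"xyz":[0,0,0.016],"dr":[0,0,0],"grip":-0.45},
  ],
)

```text
t: 26.45
ee_pos: [0.5284, 0.223, -0.0165]
eef_rot: [[0.987, 0.158, 0.001], [0.158, -0.987, -0.003], [0.0, 0.003, -1.0]]
force: [0.0, 0.0, -0.6]
gripper_width: 0.0619
```

>>> carry_out(
  motion=[
    {"xyz":[0,0,0.008],"dr":[0,0,0],"grip":-0.45},
    {"xyz":[0,0,0.016],"dr":[0,0,0],"grip":-0.45},
    {"xyz":[0,0,0.017],"dr":[0,0,0],"grip":-0.45},
  ],
)

```text
t: 26.7
ee_pos: [0.5283, 0.2231, -0.02]
eef_rot: [[0.987, 0.159, 0.0], [0.159, -0.987, -0.003], [0.0, 0.003, -1.0]]
force: [0.5, -0.3, -0.1]
gripper_width: 0.062
```

>>> carry_out(
  motion=[
    {"xyz":[0,0,0],"dr":[0,0,0],"grip":-0.2},
    {"xyz":[0,0,0],"dr":[0,0,0],"grip":0.3},
    {"xyz":[0,0,0],"dr":[0,0,0],"grip":1},
    {"xyz":[0,0,0],"dr":[0,0,0],"grip":1},
    {"xyz":[0,0,0],"dr":[0,0,0],"grip":1},
    {"xyz":[0,0,0],"dr":[0,0,0],"grip":1},
  ],
  grip_force=50,
)

```text
t: 27.2
ee_pos: [0.5283, 0.2238, -0.0197]
eef_rot: [[0.987, 0.159, 0.0], [0.159, -0.987, -0.001], [0.0, 0.002, -1.0]]
force: [-2.0, 2.2, 5.9]
gripper_width: 0.0462
```

```bash
python3 - <<'E'
from h import *
off(); p=arm.sense()["ee_pos"]
W=lambda x,y,z,n=1:(*cw(x,y),z,7.3,n)
plan([[(p[0],p[1],.17,9.1,6)],[(.54,.07,.17,9,5)],[(.53,-.11,.17,8,5)],[W(0,0,.15,5)]])
E
```

```text
t 27.2 cradle xy mm [113.  494.5] z -19.7 F [-2.   2.2  5.9] w 0.0462 psi 9.1
t 27.2 [ 0.5283  0.2238 -0.0197] w 0.0462 F [-2.   2.2  5.9]
0 xyz [0.0001, 0.0014, -0.9483] dr [0.0002, -0.0, 0.0001] n 6
  rows 6
1 xyz [-0.0638, 0.7687, 0.0] dr [0.0, 0.0, 0.0003] n 5
  rows 5
2 xyz [-0.1902, 0.8811, 0.0] dr [0.0, 0.0, 0.0028] n 5
  rows 5
3 xyz [-0.3715, 0.8112, 0.1] dr [0.0, 0.0, 0.0019] n 5
  rows 5
```

>>> carry_out(
  motion=[
    {"xyz":[0,0,-0.1],"dr":[0,0,0],"grip":1},
    {"xyz":[0,0,-0.25],"dr":[0,0,0],"grip":1},
    {"xyz":[0,0,-0.42],"dr":[0,0,0],"grip":1},
    {"xyz":[0,0,-0.6],"dr":[0,0,0],"grip":1},
    {"xyz":[0,0,-0.78],"dr":[0,0,0],"grip":1},
    {"xyz":[0,0,-0.95],"dr":[0,0,0],"grip":1},
    {"xyz":[0,0,-0.95],"dr":[0,0,0],"grip":1},
  ],
)

```text
t: 27.78
ee_pos: [0.5316, 0.2241, 0.1758]
eef_rot: [[0.987, 0.158, 0.008], [0.158, -0.987, 0.002], [0.008, -0.001, -1.0]]
force: [2.2, 0.3, -3.5]
gripper_width: 0.0461
```

>>> carry_out(
  motion=[
    {"xyz":[-0.01,0.12,0],"dr":[0,0,0],"grip":1},
    {"xyz":[-0.03,0.28,0],"dr":[0,0,0],"grip":1},
    {"xyz":[-0.04,0.44,0],"dr":[0,0,0],"grip":1},
    {"xyz":[-0.05,0.6,0],"dr":[0,0,0],"grip":1},
    {"xyz":[-0.064,0.77,0],"dr":[0,0,0],"grip":1},
    {"xyz":[-0.064,0.77,0],"dr":[0,0,0],"grip":1},
  ],
)

```text
t: 28.28
ee_pos: [0.5422, 0.0612, 0.1754]
eef_rot: [[0.989, 0.148, 0.008], [0.148, -0.989, -0.002], [0.008, 0.003, -1.0]]
force: [-0.4, -0.7, -2.8]
gripper_width: 0.0466
```

>>> carry_out(
  motion=[
    {"xyz":[-0.04,0.17,0],"dr":[0,0,0],"grip":1},
    {"xyz":[-0.08,0.35,0],"dr":[0,0,0],"grip":1},
    {"xyz":[-0.12,0.53,0],"dr":[0,0,0],"grip":1},
    {"xyz":[-0.15,0.7,0],"dr":[0,0,0.003],"grip":1},
    {"xyz":[-0.19,0.88,0],"dr":[0,0,0.003],"grip":1},
    {"xyz":[-0.19,0.88,0],"dr":[0,0,0.003],"grip":1},
  ],
)

```text
t: 28.78
ee_pos: [0.5278, -0.1277, 0.1759]
eef_rot: [[0.993, 0.117, 0.008], [0.117, -0.993, -0.006], [0.007, 0.007, -1.0]]
force: [-0.9, -1.8, -3.9]
gripper_width: 0.046
```

```bash
python3 - <<'E'
from h import *
off()
W=lambda x,y,z,n=1:(*cw(x,y),z,7.3,n)
plan([[W(0,-1,.14,6),W(0,-1,.09,3)]])
E
```

```text
t 28.78 cradle xy mm [ 67.9 145.9] z 175.9 F [-0.9 -1.8 -3.9] w 0.046 psi 6.7
t 28.78 [ 0.5278 -0.1277  0.1759] w 0.046 F [-0.9 -1.8 -3.9]
0 xyz [-0.3335, 0.7363, 0.1822] dr [0.0012, -0.0012, -0.0015] n 6
0 xyz [-0.3354, 0.7345, 0.4322] dr [0.0012, -0.0012, -0.0015] n 3
  rows 9
```

>>> carry_out(
  motion=[
    {"xyz":[-0.08,0.18,0],"dr":[0,0,0],"grip":1},
    {"xyz":[-0.16,0.36,0],"dr":[0.0012,-0.0012,-0.0015],"grip":1},
    {"xyz":[-0.25,0.55,0],"dr":[0.0012,-0.0012,-0.0015],"grip":1},
    {"xyz":[-0.334,0.736,0.1],"dr":[0.0012,-0.0012,-0.0015],"grip":1},
    {"xyz":[-0.334,0.736,0.18],"dr":[0.0012,-0.0012,-0.0015],"grip":1},
    {"xyz":[-0.335,0.735,0.3],"dr":[0.0012,-0.0012,-0.0015],"grip":1},
    {"xyz":[-0.335,0.735,0.43],"dr":[0.0012,-0.0012,-0.0015],"grip":1},
    {"xyz":[-0.335,0.735,0.43],"dr":[0.0012,-0.0012,-0.0015],"grip":1},
    {"xyz":[-0.335,0.735,0.43],"dr":[0.0012,-0.0012,-0.0015],"grip":1},
  ],
)

```text
t: 29.53
ee_pos: [0.4777, -0.2813, 0.0891]
eef_rot: [[0.992, 0.126, -0.004], [0.126, -0.992, 0.001], [-0.004, -0.002, -1.0]]
force: [-0.3, -0.4, -3.2]
gripper_width: 0.0465
```

```bash
python3 - <<'E'
from h import *
off()
W=lambda x,y,z,n=1:(*cw(x,y),z,7.3,n)
plan([[W(0,-1,.058,6)]])
p=np.array(arm.sense()["ee_pos"]); s=arm.get_image("side")[:,:,::-1]; v=crop(s,330,165,450,260,6)
c,q=np.cos(np.radians(YAW)),np.sin(np.radians(YAW)); ex=np.r_[c,q,0];ey=np.r_[-q,c,0]
P=[p+[0,0,.0197]+ex*a+ey*b for a,b in((-.075,.024),(.075,.024),(.075,-.024),(-.075,-.024))]
u=(((proj("side",P)-[330,165])+.5)*6).astype(int); cv2.polylines(v,[u.reshape(-1,1,2)],True,(0,0,255),1)
cv2.imwrite("pics/s8.png",v)
E
```

```text
t 29.53 cradle xy mm [-1.3 -0.1] z 89.1 F [-0.3 -0.4 -3.2] w 0.0465 psi 7.3
t 29.53 [ 0.4777 -0.2813  0.0891] w 0.0465 F [-0.3 -0.4 -3.2]
0 xyz [0.0072, 0.0047, 0.1554] dr [-0.0003, 0.0006, -0.0001] n 6
  rows 6
```

View pics/s8.png

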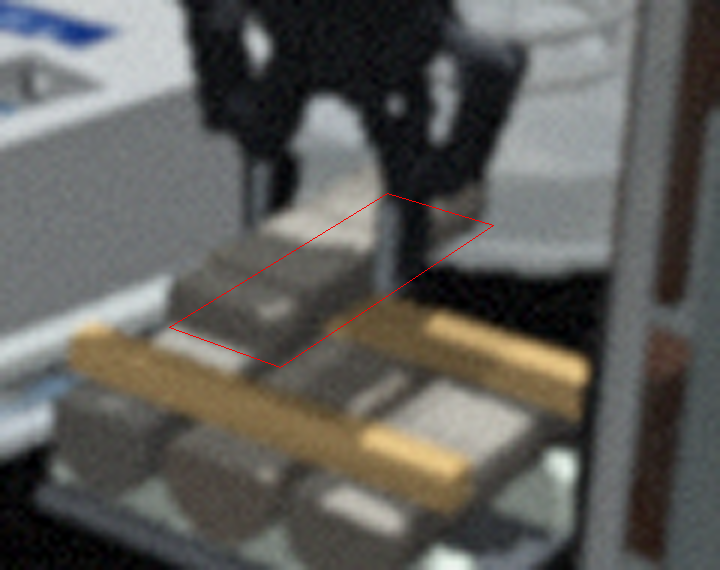

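The last view shows the slab held level over the middle, with its near end at (220,310). Both sticks lie straight across at about (270,415) and (460,350). I'll lower with force checks.

>>> carry_out(
  motion=[
    {"xyz":[0.007,0.005,0.06],"dr":[0,0.0006,0],"grip":1},
    {"xyz":[0.007,0.005,0.11],"dr":[0,0.0006,0],"grip":1},
    {"xyz":[0.007,0.005,0.135],"dr":[0,0.0006,0],"grip":1},
    {"xyz":[0.007,0.005,0.145],"dr":[0,0.0006,0],"grip":1},
    {"xyz":[0.007,0.005,0.145],"dr":[0,0.0006,0],"grip":1},
  ],
)

```text
t: 30.0
ee_pos: [0.4801, -0.2825, 0.061]
eef_rot: [[0.992, 0.127, 0.002], [0.127, -0.992, 0.001], [0.002, -0.001, -1.0]]
force: [-0.1, -0.6, -4.3]
gripper_width: 0.0461
```

>>> carry_out(
  motion=[
    {"xyz":[0,0,0.005],"dr":[0,0,0],"grip":1},
    {"xyz":[0,0,0.01],"dr":[0,0,0],"grip":1},
    {"xyz":[0,0,0.01],"dr":[0,0,0],"grip":1},
  ],
)

```text
t: 30.25
ee_pos: [0.4802, -0.2826, 0.0591]
eef_rot: [[0.992, 0.127, 0.002], [0.127, -0.992, 0.001], [0.002, -0.001, -1.0]]
force: [-0.7, 0.4, -4.3]
gripper_width: 0.0464
```

>>> carry_out(
  motion=[
    {"xyz":[0,0,0.005],"dr":[0,0,0],"grip":1},
    {"xyz":[0,0,0.01],"dr":[0,0,0],"grip":1},
    {"xyz":[0,0,0.01],"dr":[0,0,0],"grip":1},
  ],
)

```text
t: 30.5
ee_pos: [0.4802, -0.2825, 0.057]
eef_rot: [[0.992, 0.127, 0.002], [0.127, -0.992, 0.001], [0.002, -0.001, -1.0]]
force: [0.2, -0.1, -3.7]
gripper_width: 0.0464
```

>>> carry_out(
  motion=[
    {"xyz":[0,0,0.005],"dr":[0,0,0],"grip":1},
    {"xyz":[0,0,0.009],"dr":[0,0,0],"grip":1},
    {"xyz":[0,0,0.009],"dr":[0,0,0],"grip":1},
  ],
)

```text
t: 30.75
ee_pos: [0.4804, -0.2826, 0.0558]
eef_rot: [[0.992, 0.127, 0.002], [0.127, -0.992, 0.001], [0.002, -0.001, -1.0]]
force: [-1.8, 2.9, 4.2]
gripper_width: 0.0465
```

>>> carry_out(
  motion=[
    {"xyz":[0,0,0],"dr":[0,0,0],"grip":-0.2},
    {"xyz":[0,0,0],"dr":[0,0,0],"grip":-0.5},
    {"xyz":[0,0,0],"dr":[0,0,0],"grip":-0.5},
    {"xyz":[0,0,0],"dr":[0,0,0],"grip":-0.5},
    {"xyz":[0,0,-0.1],"dr":[0,0,0],"grip":-0.5},
    {"xyz":[0,0,-0.3],"dr":[0,0,0],"grip":-0.5},
    {"xyz":[0,0,-0.7],"dr":[0,0,0],"grip":-0.5},
    {"xyz":[0,0,-0.8],"dr":[0,0,0],"grip":-0.5},
    {"xyz":[0,0,-0.8],"dr":[0,0,0],"grip":-0.5},
    {"xyz":[0,0,-0.8],"dr":[0,0,0],"grip":-0.5},
  ],
)

```text
t: 31.58
ee_pos: [0.4821, -0.2848, 0.2201]
eef_rot: [[0.992, 0.127, 0.009], [0.127, -0.992, -0.001], [0.009, 0.003, -1.0]]
force: [0.9, -0.5, -0.4]
gripper_width: 0.0641
```

```bash
python3 - <<'E'
from h import *
off(); plan([[(.45,-.1,.22,40,6)]])
E
```

```text
t 31.58 cradle xy mm [ 2.6 -4.1] z 220.1 F [ 0.9 -0.5 -0.4] w 0.0641 psi 7.3
t 31.58 [ 0.4821 -0.2848  0.2201] w 0.0641 F [ 0.9 -0.5 -0.4]
0 xyz [-0.0421, -0.9366, -0.0022] dr [0.0008, -0.0013, -0.0909] n 6
  rows 6
```

>>> carry_out(
  motion=[
    {"xyz":[-0.042,-0.937,0],"dr":[0,0,0],"grip":-0.5},
    {"xyz":[-0.042,-0.937,0],"dr":[0,0,0],"grip":-0.5},
    {"xyz":[-0.042,-0.937,0],"dr":[0,0,0],"grip":-0.5},
    {"xyz":[-0.042,-0.937,0],"dr":[0,0,0],"grip":-0.5},
    {"xyz":[-0.042,-0.937,0],"dr":[0,0,0],"grip":-0.5},
    {"xyz":[-0.042,-0.937,0],"dr":[0,0,0],"grip":-0.5},
  ],
)

```text
t: 32.08
ee_pos: [0.4492, -0.0924, 0.2179]
eef_rot: [[0.99, 0.137, 0.006], [0.137, -0.991, 0.002], [0.006, -0.001, -1.0]]
force: [0.4, -0.4, 0.3]
gripper_width: 0.0643
```

>>> carry_out(
  motion=[
    {"xyz":[0,-0.9,0],"dr":[0,0,0],"grip":-0.5},
    {"xyz":[0,-0.9,0],"dr":[0,0,0],"grip":-0.5},
    {"xyz":[0,-0.9,0],"dr":[0,0,0],"grip":-0.5},
    {"xyz":[0,-0.9,0],"dr":[0,0,0],"grip":-0.5},
    {"xyz":[0,-0.9,0],"dr":[0,0,0],"grip":-0.5},
    {"xyz":[0,-0.9,0],"dr":[0,0,0],"grip":-0.5},
  ],
)

```text
t: 32.58
ee_pos: [0.4233, 0.0917, 0.2175]
eef_rot: [[0.989, 0.147, 0.005], [0.147, -0.989, 0.003], [0.006, -0.002, -1.0]]
force: [0.3, 0.3, 0.1]
gripper_width: 0.0641
```

```bash
python3 chk.py; python3 - <<'E'
import tilt; from h import *; tilt.face(); off()
t=arm.get_image("top")[:,:,::-1]; a=cv2.imread("pics/tA.png")
cv2.imwrite("pics/t9.png",crop(t,330,180,440,290,5))
# slab: bright top face region at z=.093 (difference of this frame to frame before the slab)
d=cv2.absdiff(t,cv2.imread("pics/top0.png")).max(2)
g=cv2.cvtColor(t,cv2.COLOR_BGR2GRAY).astype(float)
from scipy.ndimage import map_coordinates as mc
def prof(along,vals,rng):  # brightness profile in cradle mm at z=.093
    out=[]
    for v in vals:
        P=np.array([(*(cw(v,r) if along=="y" else cw(r,v)),.092) for r in rng]); u=proj("top",P); out.append(mc(g,[u[:,1],u[:,0]],order=1).mean().round(0))
    return out
print("along x (y -10..10):",list(zip(range(-90,91,5),prof("y",range(-90,91,5),range(-10,11,4)))))
print("across y at mid x:",list(zip(range(-40,41,3),prof("x",range(-40,41,3),range(-25,26,4)))))
print("across y near end:",list(zip(range(-40,41,3),prof("x",range(-40,41,3),range(-70,-55,4)))))
print("across y far end:",list(zip(range(-40,41,3),prof("x",range(-40,41,3),range(57,71,4)))))
E
```

```text
[([365, 206, 16, 10, 104], [371.2, 210.6]), ([341, 219, 19, 14, 159], [350.5, 225.0]), ([400, 218, 28, 16, 251], [414.5, 225.2]), ([379, 232, 29, 19, 282], [393.5, 240.6])]
-45 [341.8 218.1] [410.  251.2]
45 [363.9 205.2] [429.8 234.7]
cradle mm 45.5 -60.8 dims 0.019 0.06 dir -80.6
cradle mm 45.2 50.7 dims 0.018 0.064 dir -82.3
cradle mm -44.9 -58.8 dims 0.018 0.059 dir -82.1
cradle mm -44.6 50.9 dims 0.018 0.064 dir -82.2
54 best [-44 -42 -46] [42.8 42.7 42.1] right-edge [-48 -46 -50] left-edge [-10  -8 -12]
0 best [44 46 42] [0.1 0.1 0. ] right-edge [-56 -54 -52] left-edge [54 56 52]
-54 best [2 4 0] [51.1 50.8 50.6] right-edge [6 4 8] left-edge [-14 -12 -16]
t 32.73 cradle xy mm [ -7.8 370.3] z 217.7 F [-0.5 -0.6 -0.8] w 0.064 psi 7.9
along x (y -10..10): [(-90, np.float64(52.0)), (-85, np.float64(52.0)), (-80, np.float64(54.0)), (-75, np.float64(117.0)), (-70, np.float64(202.0)), (-65, np.float64(209.0)), (-60, np.float64(209.0)), (-55, np.float64(197.0)), (-50, np.float64(184.0)), (-45, np.float64(208.0)), (-40, np.float64(210.0)), (-35, np.float64(210.0)), (-30, np.float64(210.
[... 2004 characters left out ...]
]
across y far end: [(-40, np.float64(190.0)), (-37, np.float64(191.0)), (-34, np.float64(190.0)), (-31, np.float64(185.0)), (-28, np.float64(175.0)), (-25, np.float64(185.0)), (-22, np.float64(203.0)), (-19, np.float64(210.0)), (-16, np.float64(211.0)), (-13, np.float64(211.0)), (-10, np.float64(211.0)), (-7, np.float64(211.0)), (-4, np.float64(211.0)), (-1, np.float64(211.0)), (2, np.float64(211.0)), (5, np.float64(211.0)), (8, np.float64(212.0)), (11, np.float64(211.0)), (14, np.float64(206.0)), (17, np.float64(180.0)), (20, np.float64(140.0)), (23, np.float64(126.0)), (26, np.float64(111.0)), (29, np.float64(90.0)), (32, np.float64(76.0)), (35, np.float64(92.0)), (38, np.float64(141.0))]
```

```bash
python3 -c "
from station import arm
print(arm.job_done())"
```

```text
the job is handed in; nothing more can be done
None
```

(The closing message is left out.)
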